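# Prick the centres of wooden base blanks in a two-pin jig

### The arm

A 6-joint arm with a two-finger parallel gripper is mounted at the origin on a cart in front of the work surface, level with it; the furniture and walls round the work are solid. World frame = base frame: x ahead of the robot, y to its left, z up, the work surface at z = 0. Lengths are in m, angles in degrees, forces in N, time in s.
With the tool pointing down it reaches from about 0.25 to 0.725 m from the base axis. Payload 9.7 kg.
Tool frame: the origin (TCP) lies midway between the tips of the shut fingers; the grasp point (between the pads) lies 19 mm behind it (bot.hold_point_z is the distance from the TCP to the grasp point, in m); z points along the fingers, y is the line along which they close (so a half turn about z gives the same grasp; the last joint's range is limited). The gripper opens to 85 mm and grips with 20 to 120 N. Pads are 22 mm wide; open, the fingers measure 114 mm over their backs; the gripper's body (76 mm by 85 mm) begins 54 mm behind the grasp point. The pads swing forward as they close: fully open they stand 13 mm farther back than shut.
Start: joints at [-66.692, 4.979, 10.078, 95.1, 0, 90], TCP at [0.218, -0.505, 0.231] pointing down, gripper open.
Joint ranges: [-179.16, 179.16], [-48.56, 103.87], [-65.8, 70.77], [-126.05, 130.52], [-82.76, 87.17], [-180, 180]. Speed limits (degrees/s): [127.2, 127.2, 147.25, 180, 180, 180].

### API

Orientations are given as [roll, pitch, yaw] about the fixed x, y, z axes, in that order (R = Rz(yaw) Ry(pitch) Rx(roll)).
In Python, from workcell import bot gives the robot as it stands.
- The arm moves only by the tool play_rows, never from a script. Its argument "steps" is a list that holds one entry, the list of rows, each a list of 4 numbers: the shift along the tool's x, y, z in m, then the turn about the tool's z in rad. In form: [[[tx, ty, tz, yaw], ...]]. A call has exactly 5 rows; each row shifts and turns the commanded pose from where the row before left it, along the tool's axes as they then stand; what a row does not reach is not made up. A row lasts 1/12 s, in which the tool goes at most 41.7 mm and 7.16 degrees, less where a joint would pass 70% of its speed; a pose out of reach is approached as far as the arm can. A call is refused whole if a number of a shift passes 0.0417 or a number of a turn 0.125, either way. A call with a gripper value outside its range is refused whole. "gripper" is the finger opening in m, from 0 to 0.0854, set as the call begins (left out, the last holds). The fingers move at their own pace and stop on an object; "squeeze" is the grip in N (left out, the last holds). Time passes only in rows, so rows that do not move let the fingers close, or fill a call up. It gives the time, the measured TCP pose, the force, the opening and the grip force at its end, in the units of the state.
- bot.get_obs(): the state, without advancing time (a new reading comes with each control period).
- bot.camera(name): name is "scene" or "top" or "wrist"; returns a dict with "img" (384x512x3 uint8, blue, green, red), "vfov" (degrees; the focal length in pixels is half the picture's height over the tangent of half this angle, whatever the lens; pixels are square), "cx", "cy" (the principal point, pixels), "xyz" and "attitude" of the camera in the world. Camera axes: x right, y down, z forward; pixel columns grow to the right and rows downward; lengths in m; the calibration is good to about 2 mm. The wrist camera is an equidistant fisheye: a pixel r from the principal point sees the ray r / f radians off the axis. A picture is of the moment at which its call begins. There is no depth.
- bot.job_done(): hands the job in; it is judged then, once.
The state is a dict: "time": time; "q": joint angles; "qd": joint speeds; "joint_efforts": joint torques, N m; "ee_pos": TCP position; "tcp_rot": TCP orientation; "wrist_force": force on the tool from outside, world axes, zero at the start; "torque": the same for the moment, N m; "opening": finger opening in m; "grasp_force": force on a finger pad.
Only numpy, scipy, OpenCV 4.12 (cv2) and the standard library are available. Lean on these libraries where they do the work, as an engineer would, in place of code of your own. Each camera call takes 0.05 s, during which the arm holds its last target. There are 200 camera calls.

### The job

The wooden base blanks lying on the bench (three or four of them) need their centres pricked for drilling: lay each blank flat in the jig's nest of its own shape and size, then lower the template over both pins until it rests on the two collars. Take the awl and touch its point onto the wood through the bush above each blank, one blank after another from the robot's left to its right, skipping empty nests. Then stand the awl back in its stand, lift the template off and lay it flat on the bench, leaving the blanks flat in their nests for the drill and the other things on the bench undisturbed.

Things in the scene. Friction and masses are not known exactly. Their poses are not given: they have to be found in the camera images.
- jig: the pricking jig, fixed: dark board 92 x 330 x 12 mm under a 6 mm plywood layer (92 x 262 mm, top 18 mm above the bench) with four cut-out nests in a row; at each end a brass collar 22 mm across, its top 32 mm above the bench, carries a steel pin. Origin at the centre of its underside; +y runs along the row to the robot's left, +x away from the robot, z up
- nest_oblong (a point): centre of the oblong nest's floor, 12 mm above the bench, the leftmost nest (jig y = +89 mm), 40 mm along the jig's x by 64 mm along its y; 6 mm deep
- nest_small_round (a point): centre of the small round nest's floor, 40 mm across, 6 mm deep, second from the left (jig y = +27 mm)
- nest_square (a point): centre of the square nest's floor, 48 x 48 mm, 6 mm deep, sides along the jig's axes, third from the left (jig y = -31 mm)
- nest_round (a point): centre of the large round nest's floor, 58 mm across, 6 mm deep, the rightmost nest (jig y = -94 mm)
- pin_large (a point): foot of the large pin on top of its collar, 32 mm above the bench, at the jig's left end (jig y = +142 mm): 12 mm in diameter for 8 mm, then tapering to a blunt point; ends 27 mm above this point
- pin_small (a point): the same at the jig's right end (jig y = -142 mm): 8 mm in diameter for 8 mm, tapering; ends 27 mm above this point
- template: plywood plate 84 x 312 x 6 mm, 0.24 kg, lying on the bench at the left, with four small bushed holes, a pin hole at each end, and across its middle a dark grip bar 72 (x) x 16 (y) mm, its top 40 mm above the underside. Origin at the centre of the underside, z up, +y to the large hole. Fits one way only: +y along the jig's +y. Seated, its underside is on the collars, 2 mm above the blanks
- hole_large (a point): lower mouth of the template's 14 mm pin hole (template y = +142 mm), for the large pin
- hole_small (a point): lower mouth of the template's 10 mm pin hole (template y = -142 mm), for the small pin
- bush_oblong (a point): lower mouth of the 8 mm bushed hole at template y = +89 mm, over the centre of the oblong nest when seated
- bush_small_round (a point): the same at template y = +27 mm, over the small round nest
- bush_square (a point): the same at template y = -31 mm, over the square nest
- bush_round (a point): the same at template y = -94 mm, over the large round nest
- oblong_blank: oblong reddish-brown wooden base blank, edges bevelled 2 mm, 18 mm thick, lying flat on the bench at the start (or absent); origin at the centre of its underside, z up; 36 mm along its x, 60 mm along its y
- small_round_blank: small disc, 36 mm across: reddish-brown wooden base blank, edges bevelled 2 mm, 18 mm thick, lying flat on the bench at the start (or absent); origin at the centre of its underside, z up
- square_blank: square reddish-brown wooden base blank, edges bevelled 2 mm, 18 mm thick, lying flat on the bench at the start (or absent); origin at the centre of its underside, z up; 44 x 44 mm, sides along its x and y
- round_blank: large disc, 54 mm across: reddish-brown wooden base blank, edges bevelled 2 mm, 18 mm thick, lying flat on the bench at the start (or absent); origin at the centre of its underside, z up
- awl: the awl, 131 mm long, 80 g: steel spike 5 mm thick, its last 8 mm tapering to the point; brass ferrule 17 mm across from 46 to 56 mm above the point; pale wooden handle 22 mm across, straight from 64 to 118 mm above the point. It stands point down in its stand; origin at the point, z towards the handle
- awl_stand: the awl's stand, fixed: a dark wooden block 56 x 56 x 50 mm on a 66 mm foot, with one upright hole; origin at the centre of its underside
- stand_hole (a point): mouth of the stand's hole, at the centre of its top, 50 mm above the bench: 9 mm across, 48 mm deep. The awl stands with its ferrule on the top, its point 46 mm below this point
- match_box: bystander: match box 50 x 64 x 15 mm lying near the jig; leave alone
- spinning_top: bystander: wooden spinning top 53 mm wide, 62 mm high, near the right end of the jig; leave alone
- egg_cup: bystander: turned wooden egg cup 50 mm wide, 53 mm high, at the right; leave alone

How it is judged (in metres and radians):
On the way, in this order (a step that is already met when the one before it is completed fails the run):
1. every blank that is there lies flat in the nest of its own shape and size (horizontal distance between oblong_blank and nest_oblong below 0.005 m and z of oblong_blank in the frame of nest_oblong below 0.0025 m and angle between each of oblong_blank, small_round_blank, square_blank, round_blank's own z axis and vertical below 0.06 rad and horizontal distance between small_round_blank and nest_small_round below 0.005 m and z of small_round_blank in the frame of nest_small_round below 0.0025 m and horizontal distance between square_blank and nest_square below 0.005 m and z of square_blank in the frame of nest_square below 0.0025 m and horizontal distance between round_blank and nest_round below 0.005 m and z of round_blank in the frame of nest_round below 0.0025 m), for 0.2 s.
2. the template rests on both collars, each hole on its pin, over the loaded nests (horizontal distance between hole_large and pin_large below 0.0025 m and horizontal distance between hole_small and pin_small below 0.0025 m and z of hole_large in the frame of pin_large below 0.002 m and z of hole_small in the frame of pin_small below 0.002 m), for 0.2 s.
3. the awl's point touches the oblong blank through the template's bush (contact force between awl and oblong_blank above 0.5 N and horizontal distance between awl and oblong_blank below 0.006 m and z of awl in the frame of oblong_blank below 0.0195 m and horizontal distance between bush_oblong and oblong_blank below 0.005 m and z of bush_oblong in the frame of oblong_blank below 0.0235 m), for 0.1 s.
4. the awl's point touches the small round blank through the template's bush (contact force between awl and small_round_blank above 0.5 N and horizontal distance between awl and small_round_blank below 0.006 m and z of awl in the frame of small_round_blank below 0.0195 m and horizontal distance between bush_small_round and small_round_blank below 0.005 m and z of bush_small_round in the frame of small_round_blank below 0.0235 m), for 0.1 s.
5. the awl's point touches the square blank through the template's bush (contact force between awl and square_blank above 0.5 N and horizontal distance between awl and square_blank below 0.006 m and z of awl in the frame of square_blank below 0.0195 m and horizontal distance between bush_square and square_blank below 0.005 m and z of bush_square in the frame of square_blank below 0.0235 m), for 0.1 s.
6. the awl's point touches the large round blank through the template's bush (contact force between awl and round_blank above 0.5 N and horizontal distance between awl and round_blank below 0.006 m and z of awl in the frame of round_blank below 0.0195 m and horizontal distance between bush_round and round_blank below 0.005 m and z of bush_round in the frame of round_blank below 0.0235 m), for 0.1 s.
At the end, for the whole second after the job is handed in: each blank that is there lies flat in its own nest (centre within 5 mm, underside within 2.5 mm of the nest's floor); the awl stands in its stand's hole, point at least 40 mm below the top; the template lies flat on the bench, off the jig; all at rest (all of step 1 and horizontal distance between awl and stand_hole below 0.006 m and z of awl in the frame of stand_hole below -0.04 m and angle between awl's own z axis and vertical below 0.15 rad and height (world z) of each of template, hole_large, hole_small below 0.004 m and angle between template's own z axis and vertical below 0.04 rad and linear speed of each of template, awl below 0.02 m/s); the robot touches nothing.
It fails at once if the match box is knocked more than 4 cm from its place (distance of match_box from where it was at the start of the episode above 0.04 m).
It fails at once if the spinning top is knocked more than 4 cm from its place (distance of spinning_top from where it was at the start of the episode above 0.04 m).
It fails at once if the egg cup is knocked more than 4 cm from its place (distance of egg_cup from where it was at the start of the episode above 0.04 m).
Of oblong_blank, small_round_blank, square_blank, round_blank only 3 to 4 are there at a start; the rules pass over those that are not, and their reading is None.
At some moment in a run one of oblong_blank, small_round_blank, square_blank, round_blank, template may be knocked a few centimetres aside while the robot is not near it.
It also fails if it takes over 192 s, if anything falls off the work surface, if the arm or the gripper's body presses on something with over 40 N, if the wrist force passes 120 N, or if a joint passes its speed limit or range.

## Working session

There is one attempt and no reset: what is moved stays moved. The work goes in short steps, Python scripts to look and compute and a tool call to move; the robot and the scene stay as the last step left them, time stands still between calls to the robot, and variables do not carry over. Pictures are saved under pics/ and viewed, at most 14 in all, crops included, and the job is handed in when it is done.

Besides the shell and the picture viewer there is one more tool, called as name(argument=value, ...), one argument or row to a line, values as JSON. play_rows: Moves the arm, as the interface text tells. Its arguments: {"type":"object","properties":{"steps":{"type":"array","items":{"type":"array","items":{"type":"array","items":{"type":"number"}}}},"gripper":{"type":"number"},"squeeze":{"type":"number"}},"required":["steps"]}

```bash
ls; mkdir -p pics; cat > h.py <<'E'
import numpy as np, cv2
from scipy.spatial.transform import Rotation as R
from workcell import bot
def cam(n,save=None):
    c=bot.camera(n)
    if save: cv2.imwrite('pics/'+save,c['img'])
    return c
def rot(c):
    a=np.array(c['attitude'],float)
    return a if a.shape==(3,3) else R.from_euler('xyz',a,degrees=True).as_matrix()
def foc(c): return c['img'].shape[0]/2/np.tan(np.radians(c['vfov'])/2)
def ray(c,u,v,fish=False):
    f=foc(c); x=np.array([(u-c['cx'])/f,(v-c['cy'])/f])
    if fish:
        r=np.hypot(*x); d=np.array([*(x/max(r,1e-9)*np.sin(r)),np.cos(r)])
    else: d=np.array([*x,1.])
    return rot(c)@d
def pt(c,u,v,z,fish=False):
    d=ray(c,u,v,fish); o=np.array(c['xyz']); return o+d*(z-o[2])/d[2]
E
python3 - <<'E'
from h import *
print(bot.get_obs(), bot.hold_point_z)
for n in('scene','top','wrist'):
    c=cam(n,n+'0.png'); print(n,c['vfov'],c['cx'],c['cy'],c['xyz'],c['attitude'])
E
```

```text
pics
{'time': 0.0, 'q': array([-6.66920585e+01,  5.01171163e+00,  1.00333739e+01,  9.50985168e+01,
       -6.06115655e-04,  9.00006066e+01]), 'qd': array([ 0.08154596, -0.08178079,  0.04898633, -0.02759325, -0.00997415,
        0.01644007]), 'joint_efforts': array([ 3.37342708e-04, -5.20386815e+01,  4.64809799e+01,  1.59588869e-02,
       -5.05480125e-05, -1.16339045e-06]), 'ee_pos': array([ 0.21752729, -0.50490769,  0.23056752]), 'tcp_rot': array([-1.79923145e+02,  6.06928757e-04,  2.33073357e+01]), 'wrist_force': array([-1.00691825e+00,  3.23058022e-01, -2.12481776e-04]), 'torque': array([-0.03008776, -0.04737617,  0.05642128]), 'grasp_force': 0.0, 'opening': 0.08546562799955669} 0.0187
scene 49.00941262132732 253.00125426118785 196.88975465897477 [-0.21405583 -0.81207398  1.06787806] [-133.10507029   -0.60562573  -42.13430693]
top 55.256551083860664 259.72460632147113 186.72554822350216 [ 0.33053099 -0.02826752  1.08181607] [-171.69127919   -1.41987277  -88.36896498]
wrist 65.70646984690485 254.62641536047704 191.14616740090744 [ 0.28475825 -0.47431791  0.37377515] [ 1.63099618e+02  8.81391530e-02 -6.67648486e+01]
```

View pics/top0.png

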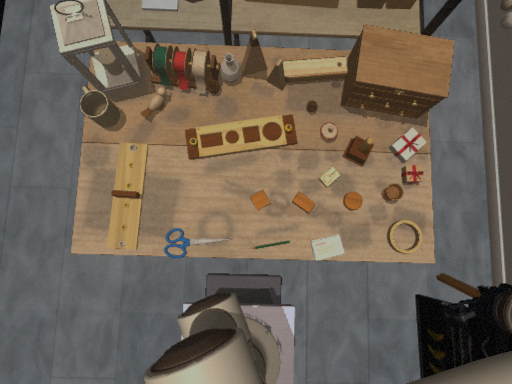

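View pics/scene0.png

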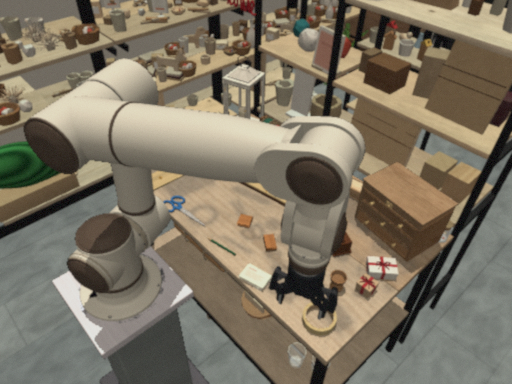

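```bash
python3 - <<'E'
from h import *
c=cam('top'); im=c['img']
cv2.imwrite('pics/crop1.png',cv2.resize(im[90:265,75:430],None,fx=2.25,fy=2.25,interpolation=cv2.INTER_CUBIC))
h=cv2.cvtColor(im,cv2.COLOR_BGR2HSV)
print(h[200,260],h[202,303],h[200,353],h[220,200],h[220,122])
m=((h[...,1]>165)&(h[...,0]<14)&(h[...,2]>120)).astype(np.uint8)
n,l,s,ce=cv2.connectedComponentsWithStats(m)
for i in range(1,n):
    if s[i,4]>40:
        cs,_=cv2.findContours((l==i).astype(np.uint8),0,1); r=cv2.minAreaRect(cs[0]); 
        P=np.array([pt(c,u,v,.018)[:2] for u,v in cv2.boxPoints(r)])
        print(ce[i],s[i,4],pt(c,*ce[i],.018).round(3),np.linalg.norm(P[1]-P[0]).round(3),np.linalg.norm(P[2]-P[1]).round(3),P.round(3).tolist())
E
```

```text
[ 14 186 159] [ 14 179 161] [ 14 187 146] [ 16  83 147] [ 20 127 167]
[179.17647059  59.14379085] 153 [0.874 0.208 0.018] 0.05 0.031 [[0.851, 0.226], [0.901, 0.223], [0.898, 0.192], [0.848, 0.195]]
[183.05555556  84.7962963 ] 54 [0.792 0.192 0.018] 0.021 0.026 [[0.804, 0.205], [0.805, 0.183], [0.779, 0.182], [0.778, 0.203]]
```

View pics/crop1.png

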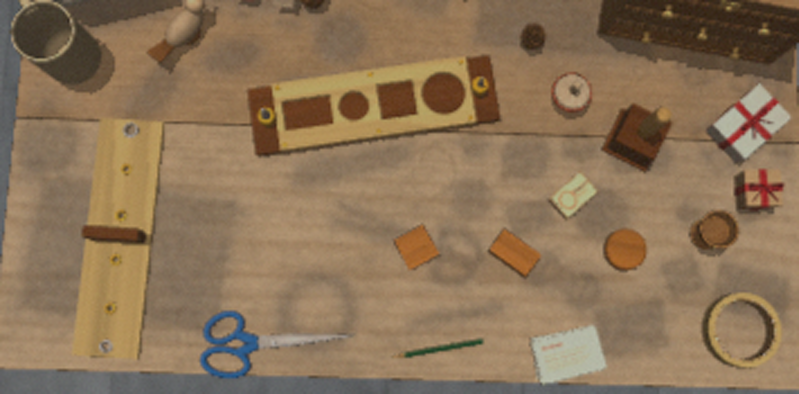

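```bash
python3 - <<'E'
from h import *
c=cam('top'); im=c['img']; h=cv2.cvtColor(im,cv2.COLOR_BGR2HSV)
def comps(m,z,x0,x1,y0,y1,mn=40,mx=9000):
    n,l,s,ce=cv2.connectedComponentsWithStats(m.astype(np.uint8))
    for i in range(1,n):
        u,v=ce[i]
        if mn<s[i,4]<mx and x0<u<x1 and y0<v<y1:
            cs,_=cv2.findContours((l==i).astype(np.uint8),0,1); r=cv2.minAreaRect(cs[0])
            P=np.array([pt(c,a,b,z)[:2] for a,b in cv2.boxPoints(r)]); e=P[1]-P[0]; g=P[2]-P[1]
            print(ce[i].round(1),s[i,4],pt(c,u,v,z)[:2].round(4),'a %.3f@%.1f b %.3f@%.1f'%(np.linalg.norm(e),np.degrees(np.arctan2(e[1],e[0])),np.linalg.norm(g),np.degrees(np.arctan2(g[1],g[0]))))
print('blanks');comps((h[...,1]>165)&(abs(h[...,0].astype(int)-13)<4)&(h[...,2]>110),.018,230,420,160,240)
print('nests');comps((h[...,2]<105),.012,185,300,110,165,20)
print('brass');comps((h[...,1]>150)&(h[...,2]>140)&(h[...,0]>18),.032,180,300,110,165,3)
print('bushes');comps((h[...,1]>150)&(h[...,0]>16),.006,100,155,135,260,2,200)
print('tpl yellow');comps((h[...,1]>100)&(h[...,2]>130)&(h[...,0]>17),.006,100,155,135,260,300)
print('bar');comps(h[...,2]<90,.04,100,155,170,220,20)
print('matchbox?');comps((h[...,0]>20)&(h[...,2]>160),.015,315,345,165,190,20)
cv2.imwrite('pics/crop2.png',np.hstack([cv2.resize(im[135:255,100:155],None,fx=4.9,fy=4.9,interpolation=cv2.INTER_CUBIC),cv2.resize(im[110:180,180:276],None,fx=5,fy=8.4,interpolation=cv2.INTER_CUBIC)[:588,:480]]))
E
```

```text
blanks
[259.6 199.5] 206 [ 0.449 -0.051] a 0.042@-61.5 b 0.042@-152.0
[303.6 201.9] 222 [ 0.4461 -0.1796] a 0.033@-34.8 b 0.057@-124.7
[352.8 200.4] 237 [ 0.4548 -0.3245] a 0.050@-62.0 b 0.049@-153.6
nests
[249.6 142.4] 543 [ 0.6208 -0.0162] a 0.333@-73.4 b 0.093@-165.5
[271.7 130.9] 232 [ 0.6588 -0.0815] a 0.052@-87.9 b 0.050@-178.8
[251.1 133.7] 197 [ 0.648  -0.0199] a 0.044@-78.1 b 0.046@-169.2
[190.1 135. ] 63 [0.6373 0.1627] a 0.027@-87.9 b 0.031@-176.9
[231.5 135.5] 81 [0.6401 0.0387] a 0.033@-87.9 b 0.031@-177.9
[211.3 139.6] 183 [0.6253 0.0987] a 0.059@-79.5 b 0.038@-169.6
brass
[239.  122.5] 4 [0.675 0.017] a 0.006@-41.8 b 0.002@-134.0
[287.5 127.5] 22 [ 0.6648 -0.1273] a 0.017@-42.5 b 0.017@-134.5
[197.5 128.5] 4 [0.6521 0.1385] a 0.003@-87.9 b 0.003@-177.0
[193.  141.4] 18 [0.6126 0.1496] a 0.018@3.2 b 0.018@-88.0
[283.5 141.5] 4 [ 0.6216 -0.1162] a 0.003@-88.0 b 0.003@-178.9
[242.5 147.5] 4 [0.5993 0.004 ] a 0.003@-88.0 b 0.003@-178.0
[201.2 153.6] 5 [0.5768 0.1237] a 0.006@-88.0 b 0.003@-177.1
bushes
[130.8 164.6] 16 [0.5423 0.3336] a 0.012@-88.1 b 0.012@-175.5
[128.1 185.1] 17 [0.4807 0.3367] a 0.012@-88.1 b 0.012@-175.5
[125.9 205.1] 15 [0.4218 0.3382] a 0.012@-88.2 b 0.012@-175.4
[123.2 226.8] 18 [0.3586 0.3409] a 0.013@-22.3 b 0.013@-114.4
tpl yellow
[130.4 167.5] 1303 [0.5336 0.334 ] a 0.151@-1.2 b 0.085@-94.4
[123.9 222.7] 1433 [0.3705 0.3399] a 0.148@-1.2 b 0.085@-94.5
bar
[128.7 195.7] 55 [0.4457 0.321 ] a 0.076@-88.2 b 0.011@-175.7
matchbox?
[330.  175.8] 159 [ 0.5264 -0.2577] a 0.053@-46.6 b 0.034@-137.6
```

View pics/crop2.png

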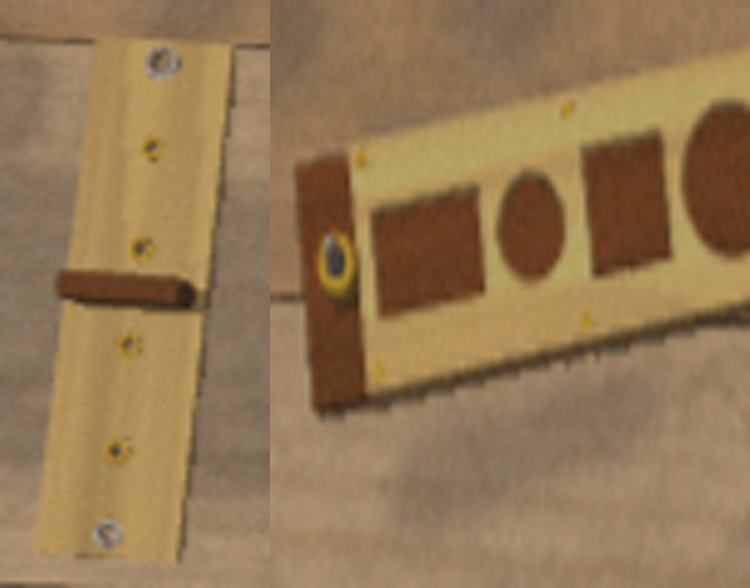

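play_rows(
  steps=[
    [[0,0,0,0.09],[0,0,0,0.09],[0,0,0,0.09],[0,0,0,0.09],[0,0,0,0.09]],
  ],
  gripper=0.085,
)

```text
time: 0.67
ee_pos: [0.2176, -0.5051, 0.2311]
tcp_rot: [-180.0, 0.0, -2.7]
wrist_force: [0.5, -0.1, 0.5]
opening: 0.085
grasp_force: 0.0
```

play_rows(
  steps=[
    [[0,0,0,0.09],[0,0,0,0.09],[0,0,0,0.09],[0,0,0,0.09],[0,0,0,0.09]],
  ],
)

```text
time: 1.08
ee_pos: [0.2176, -0.5051, 0.2311]
tcp_rot: [-180.0, 0.0, -28.5]
wrist_force: [-1.2, 0.3, 0.6]
opening: 0.0851
grasp_force: 0.0
```

play_rows(
  steps=[
    [[0,0,0,0.09],[0,0,0,0.09],[0,0,0,0.09],[0,0,0,0.09],[0,0,0,0.09]],
  ],
)

```text
time: 1.5
ee_pos: [0.2176, -0.5051, 0.2311]
tcp_rot: [-180.0, 0.0, -54.3]
wrist_force: [0.1, -0.5, 0.9]
opening: 0.0849
grasp_force: 0.0
```

play_rows(
  steps=[
    [[0.0134,0.0266,0,0],[0.0134,0.0266,0,0],[0.0134,0.0266,0,0],[0.0134,0.0266,0.01,0],[0.0134,0.0266,0.02,0]],
  ],
)

```text
time: 1.92
ee_pos: [0.1487, -0.6394, 0.2033]
tcp_rot: [179.9, -0.2, -54.0]
wrist_force: [1.1, -0.1, 0.6]
opening: 0.0854
grasp_force: 0.0
```

play_rows(
  steps=[
    [[0.0134,0.0266,0.02,0],[0.0134,0.0266,0.02,0],[0.0134,0.0266,0.02,0],[0.0134,0.0266,0.02,0],[0.0134,0.0266,0,0]],
  ],
)

```text
time: 2.33
ee_pos: [0.08, -0.7693, 0.1154]
tcp_rot: [-179.8, 0.3, -54.0]
wrist_force: [-0.0, 0.9, -0.2]
opening: 0.0848
grasp_force: 0.0
```

```bash
cat >> h.py <<'E'
def wrap(a,m=180.): return (a+m/2)%m-m/2
def go(x,y,z,yaw=None):
    """tool-frame shift from the present pose to the target (turn first, then shift)"""
    o=bot.get_obs(); p=o['ee_pos']; psi=o['tcp_rot'][2]
    t=psi if yaw is None else yaw
    a=np.radians(t); d=np.array([x,y,z])-p
    print('pose',p.round(4),round(psi,2),'turn %.3f rad'%np.radians(wrap(t-psi,360)),'tx %.4f ty %.4f tz %.4f'%(d[0]*np.cos(a)+d[1]*np.sin(a),d[0]*np.sin(a)-d[1]*np.cos(a),-d[2]))
def comps(c,m,z,fish,mn=40,mx=90000,box=None):
    out=[]
    n,l,s,ce=cv2.connectedComponentsWithStats(m.astype(np.uint8))
    for i in range(1,n):
        u,v=ce[i]
        if not mn<s[i,4]<mx: continue
        cs,_=cv2.findContours((l==i).astype(np.uint8),0,1)
        P=np.array([pt(c,a,b,z,fish)[:2] for a,b in cs[0][:,0]]).astype(np.float32)
        r=cv2.minAreaRect(P*1000); q=cv2.boxPoints(r); e=q[1]-q[0]
        g=q[2]-q[1]
        if np.linalg.norm(e)>np.linalg.norm(g): e,g=g,e
        ctr=np.array(r[0])/1000
        if box and not(box[0]<ctr[0]<box[1] and box[2]<ctr[1]<box[3]): continue
        out.append((ctr,np.linalg.norm(e),np.linalg.norm(g),wrap(np.degrees(np.arctan2(e[1],e[0])))))
        print('px',ce[i].round(0),'n',s[i,4],'ctr',ctr.round(4),'short %.1f long %.1f shortdir %.1f'%out[-1][1:])
    return out
def blankmask(h): return (h[...,1]>165)&(abs(h[...,0].astype(int)-13)<4)&(h[...,2]>100)
E
python3 - <<'E'
from h import *
c=cam('wrist','w1.png'); h=cv2.cvtColor(c['img'],cv2.COLOR_BGR2HSV)
comps(c,blankmask(h),.018,True,300)
print(c['xyz'],c['attitude'])
o=bot.get_obs();print(o['time'],o['ee_pos'],o['tcp_rot'])
E
```

```text
[ 0.12275091 -0.82860329  0.25811735] [ 162.76995577    0.16564441 -144.11724272]
2.3833 [ 0.07697703 -0.77308678  0.11393738] [-179.86666935    0.34859746  -54.18358022]
```

View pics/w1.png

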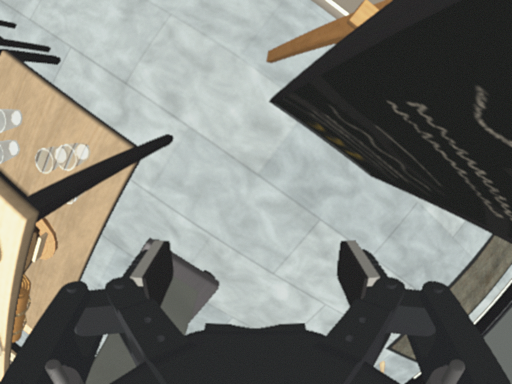

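play_rows(
  steps=[
    [[0,0,-0.014,0.088],[0,0,-0.014,0.088],[0,0,-0.014,0.088],[0,0,-0.014,0.088],[0,0,-0.014,0.088]],
  ],
)

```text
time: 2.8
ee_pos: [0.0809, -0.7697, 0.1917]
tcp_rot: [-180.0, 0.0, -79.5]
wrist_force: [-0.3, 0.1, 0.6]
opening: 0.0851
grasp_force: 0.0
```

play_rows(
  steps=[
    [[-0.0186,-0.0227,0,0],[-0.0186,-0.0227,0,0],[-0.0186,-0.0227,0,0],[-0.0186,-0.0227,0,0],[-0.0186,-0.0227,0,0]],
  ],
)

```text
time: 3.22
ee_pos: [0.1564, -0.6597, 0.1912]
tcp_rot: [-179.1, 0.0, -77.0]
wrist_force: [-0.1, 0.6, 0.3]
opening: 0.0847
grasp_force: 0.0
```

play_rows(
  steps=[
    [[-0.0186,-0.0227,0,0],[-0.0186,-0.0227,0,0],[-0.0186,-0.0227,0,0],[-0.0186,-0.0227,0,0],[-0.0186,-0.0227,0,0]],
  ],
)

```text
time: 3.63
ee_pos: [0.1943, -0.5541, 0.1948]
tcp_rot: [-177.0, 0.0, -72.1]
wrist_force: [0.9, 0.6, -0.2]
opening: 0.0852
grasp_force: 0.0
```

play_rows(
  steps=[
    [[-0.0186,-0.0227,0,0],[-0.0186,-0.0227,0,0],[-0.0186,-0.0227,0,0],[-0.0186,-0.0227,0,0],[-0.0186,-0.0227,0,0]],
  ],
)

```text
time: 4.05
ee_pos: [0.2165, -0.4481, 0.2026]
tcp_rot: [-174.6, 0.0, -67.2]
wrist_force: [-0.6, -0.2, 0.5]
opening: 0.0848
grasp_force: 0.0
```

play_rows(
  steps=[
    [[-0.0186,-0.0227,0.01,0],[-0.0186,-0.0227,0.01,0],[-0.0186,-0.0227,0.01,0],[-0.0186,-0.0227,0.01,0],[-0.0186,-0.0227,0.01,0]],
  ],
)

```text
time: 4.47
ee_pos: [0.2247, -0.343, 0.1656]
tcp_rot: [-171.7, 0.1, -62.4]
wrist_force: [0.5, 0.7, -0.5]
opening: 0.0852
grasp_force: 0.0
```

```bash
sed -i "s/np.radians(wrap(t-psi,360))/-np.radians(wrap(t-psi,360))/" h.py
python3 - <<'E'
from h import *
c=cam('wrist','w2.png'); h=cv2.cvtColor(c['img'],cv2.COLOR_BGR2HSV)
r=comps(c,blankmask(h),.018,True,300)
print(h[190,250],c['xyz'],c['attitude'])
go(*(r[0][0] if r else (.4548,-.3245)),.05,-79.4)
E
```

```text
px [13. 54.] n 492 ctr [ 0.6474 -0.3264] short 58.1 long 58.1 shortdir -25.7
px [ 94. 100.] n 1072 ctr [ 0.4521 -0.3223] short 45.3 long 51.9 shortdir -66.6
px [ 73. 203.] n 704 ctr [ 0.4413 -0.1808] short 31.4 long 66.5 shortdir -34.7
px [ 62. 267.] n 514 ctr [ 0.4442 -0.0559] short 45.3 long 55.6 shortdir -58.7
[ 77  13 137] [ 0.24004182 -0.41664504  0.30716829] [ 163.06082524    8.21692701 -152.53005241]
pose [ 0.2242 -0.34    0.1646] -62.36 turn 0.297 rad tx 0.0644 ty -0.4185 tz 0.1146
```

View pics/w2.png

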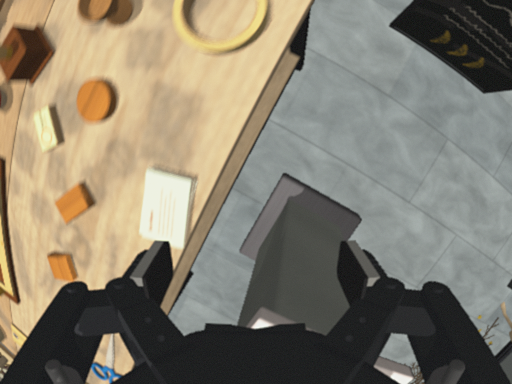

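```bash
python3 - <<'E'
from h import *
o=bot.get_obs();print({k:np.round(v,2) for k,v in o.items()})
E
```

```text
{'time': np.float64(4.52), 'q': array([-62.42, -15.53, -16.63,  89.14,   8.32, 179.95]), 'qd': array([-1.21,  2.85,  3.69,  0.41, -1.48,  0.04]), 'joint_efforts': array([ -1.64, -29.44,  53.67,  -2.73,   0.13,   0.  ]), 'ee_pos': array([ 0.22, -0.34,  0.16]), 'tcp_rot': array([-171.68,    0.22,  -62.36]), 'wrist_force': array([ 2.55, -3.31,  1.72]), 'torque': array([-0.19,  0.03, -0.03]), 'grasp_force': np.float64(0.0), 'opening': np.float64(0.08)}
```

play_rows(
  steps=[
    [[0,0,0,0],[0,0,0,0],[0,0,0,0],[0,0,0,0],[0,0,0,0]],
  ],
)

```text
time: 4.93
ee_pos: [0.2247, -0.3448, 0.166]
tcp_rot: [-171.8, 0.1, -62.5]
wrist_force: [-0.6, 1.1, -0.7]
opening: 0.0849
grasp_force: 0.0
```

play_rows(
  steps=[
    [[0,0,0,-0.12],[0,0,0,-0.12],[0,0,0,-0.12],[0,0,0,-0.12],[0,0,0,-0.12]],
  ],
)

```text
time: 5.35
ee_pos: [0.2247, -0.3445, 0.1659]
tcp_rot: [-173.2, -4.6, -28.1]
wrist_force: [0.5, -0.3, -0.6]
opening: 0.0855
grasp_force: 0.0
```

play_rows(
  steps=[
    [[0,0,0,-0.12],[0,0,0,-0.12],[0,0,0,-0.12],[0,0,0,-0.12],[0,0,0,-0.12]],
  ],
)

```text
time: 5.77
ee_pos: [0.2247, -0.3446, 0.166]
tcp_rot: [-177.0, -7.6, 6.4]
wrist_force: [0.1, 0.9, -0.0]
opening: 0.0849
grasp_force: 0.0
```

play_rows(
  steps=[
    [[0,0,0,-0.12],[0,0,0,-0.12],[0,0,0,-0.12],[0,0,0,-0.12],[0,0,0,-0.12]],
  ],
)

```text
time: 6.18
ee_pos: [0.2246, -0.3445, 0.166]
tcp_rot: [178.1, -8.0, 41.1]
wrist_force: [-0.0, 0.6, 0.3]
opening: 0.0852
grasp_force: 0.0
```

play_rows(
  steps=[
    [[0,0,0,-0.12],[0,0,0,-0.12],[0,0,0,-0.12],[0,0,0,-0.12],[0,0,0,-0.12]],
  ],
)

```text
time: 6.6
ee_pos: [0.2247, -0.3446, 0.166]
tcp_rot: [173.9, -5.6, 75.6]
wrist_force: [-0.0, -0.8, 0.7]
opening: 0.0851
grasp_force: 0.0
```

play_rows(
  steps=[
    [[0,0,0,-0.12],[0,0,0,-0.12],[0,0,0,-0.12],[0,0,0,-0.12],[0,0,0,-0.12]],
  ],
)

```text
time: 7.02
ee_pos: [0.2247, -0.3446, 0.1659]
tcp_rot: [171.9, -1.2, 109.8]
wrist_force: [0.8, -0.4, 0.3]
opening: 0.0849
grasp_force: 0.0
```

play_rows(
  steps=[
    [[0,0,0,-0.12],[0,0,0,-0.12],[0,0,0,-0.12],[0,0,0,-0.12],[0,0,0,-0.12]],
  ],
)

```text
time: 7.43
ee_pos: [0.2246, -0.3446, 0.1659]
tcp_rot: [172.6, 3.6, 143.8]
wrist_force: [0.2, 0.4, 0.1]
opening: 0.0852
grasp_force: 0.0
```

play_rows(
  steps=[
    [[0,0,0,-0.12],[0,0,0,-0.12],[0,0,0,-0.12],[0,0,0,-0.12],[0,0,0,-0.12]],
  ],
)

```text
time: 7.85
ee_pos: [0.2246, -0.3446, 0.1659]
tcp_rot: [175.9, 7.1, 178.2]
wrist_force: [-0.5, -0.4, 0.3]
opening: 0.0848
grasp_force: 0.0
```

play_rows(
  steps=[
    [[0,0,0,-0.12],[0,0,0,-0.12],[0,0,0,-0.12],[0,0,0,-0.12],[0,0,0,-0.12]],
  ],
)

```text
time: 8.27
ee_pos: [0.2247, -0.3446, 0.1659]
tcp_rot: [-179.3, 8.2, -147.1]
wrist_force: [-0.2, 0.2, -0.1]
opening: 0.085
grasp_force: 0.0
```

play_rows(
  steps=[
    [[0,0,0,-0.12],[0,0,0,-0.12],[0,0,0,-0.12],[0,0,0,-0.12],[0,0,0,-0.12]],
  ],
)

```text
time: 8.68
ee_pos: [0.2247, -0.3445, 0.1659]
tcp_rot: [-174.8, 6.4, -112.5]
wrist_force: [0.3, 0.4, -0.5]
opening: 0.0855
grasp_force: 0.0
```

play_rows(
  steps=[
    [[0,0,0,-0.12],[0,0,0,-0.12],[0,0,0,-0.12],[0,0,0,-0.12],[0,0,0,-0.12]],
  ],
)

```text
time: 9.1
ee_pos: [0.2247, -0.3445, 0.1659]
tcp_rot: [-172.1, 2.3, -78.3]
wrist_force: [0.5, -0.4, -0.4]
opening: 0.085
grasp_force: 0.0
```

```bash
python3 - <<'E'
from h import *
print(bot.get_obs()['q'].round(2))
E
```

```text
[ -62.58  -15.1   -16.14   89.05    8.22 -164.17]
```

play_rows(
  steps=[
    [[0,0,0,-0.12],[0,0,0,-0.12],[0,0,0,-0.06],[0,0,0,-0.06],[0,0,0,-0.06]],
  ],
)

```text
time: 9.52
ee_pos: [0.2534, -0.3273, 0.1658]
tcp_rot: [-173.3, -1.0, -56.9]
wrist_force: [1.0, -0.5, -0.2]
opening: 0.0847
grasp_force: 0.0
```

play_rows(
  steps=[
    [[0,0,0,-0.06],[0,0,0,-0.06],[0,0,0,-0.06],[0,0,0,-0.06],[0,0,0,-0.06]],
  ],
)

```text
time: 9.93
ee_pos: [0.3089, -0.2799, 0.1658]
tcp_rot: [-176.8, -2.6, -44.4]
wrist_force: [0.2, 0.0, 0.3]
opening: 0.085
grasp_force: 0.0
```

```bash
python3 - <<'E'
from h import *
print(bot.get_obs()['q'].round(2))
E
```

```text
[ -44.39  -16.86  -17.29   86.99    3.23 -179.94]
```

play_rows(
  steps=[
    [[0,0,0,0.12],[0,0,0,0.12],[0,0,0,0.12],[0,0,0,0.12],[0,0,0,0.12]],
  ],
)

```text
time: 10.35
ee_pos: [0.3084, -0.2803, 0.1658]
tcp_rot: [-175.9, -0.2, -79.2]
wrist_force: [0.8, -0.2, -0.7]
opening: 0.085
grasp_force: 0.0
```

play_rows(
  steps=[
    [[0,0,0,0.12],[0,0,0,0.12],[0.0086,0.0255,0,0],[0.0086,0.0255,0,0],[0.0086,0.0255,0,0]],
  ],
)

```text
time: 10.77
ee_pos: [0.2302, -0.3025, 0.1599]
tcp_rot: [-175.9, 0.7, -92.5]
wrist_force: [-0.2, -0.5, 0.2]
opening: 0.0849
grasp_force: 0.0
```

play_rows(
  steps=[
    [[0.0086,0.0255,0,0],[0.0086,0.0255,0,0],[0.0086,0.0255,0,0],[0.0086,0.0255,0,0],[0.0086,0.0255,0,0]],
  ],
)

```text
time: 11.18
ee_pos: [0.1005, -0.3399, 0.1505]
tcp_rot: [-175.9, 0.7, -92.6]
wrist_force: [0.2, -0.9, 0.3]
opening: 0.085
grasp_force: 0.0
```

```bash
python3 - <<'E'
from h import *
o=bot.get_obs();print(o['q'].round(2),o['ee_pos'],o['tcp_rot'])
q=o['q'];print('pitch err',q[3]-(90+q[2]-q[1]))
E
```

```text
[ -76.85  -23.63  -23.85   89.35    4.14 -164.22] [ 0.1005204  -0.33986333  0.1504926 ] [-175.89936494    0.69924491  -92.58872729]
pitch err -0.4413148552970654
```

play_rows(
  steps=[
    [[0.0086,0.0255,-0.005,0],[0.0086,0.0255,-0.005,0],[0,0,0,-0.08],[0,0,0,-0.08],[0,0.006,0,-0.03]],
  ],
)

```text
time: 11.6
ee_pos: [0.0614, -0.3533, 0.1562]
tcp_rot: [-176.7, -0.0, -82.9]
wrist_force: [0.0, 0.1, 0.5]
opening: 0.0854
grasp_force: 0.0
```

play_rows(
  steps=[
    [[0,0.006,0,-0.04],[0,0.006,0,-0.04],[0,0.006,0,-0.04],[0,0.006,0,-0.04],[0,0.006,0,-0.04]],
  ],
)

```text
time: 12.02
ee_pos: [0.0961, -0.3449, 0.1549]
tcp_rot: [-179.5, -0.5, -74.9]
wrist_force: [-0.3, -0.4, -0.6]
opening: 0.085
grasp_force: 0.0
```

```bash
cat > p.py <<'E'
from h import *
o=bot.get_obs();print(o['time'],o['q'].round(2),o['ee_pos'].round(4),o['tcp_rot'].round(2))
q=o['q'];print('pitch err',q[3]-(90+q[2]-q[1]))
E
python3 p.py
```

```text
12.0167 [ -74.83  -23.03  -22.87   89.67    0.51 -179.96] [ 0.0961 -0.3449  0.1549] [-179.49   -0.49  -74.87]
pitch err -0.4894829360491144
```

play_rows(
  steps=[
    [[0,0.006,0,-0.03],[0,0,0,0.12],[0,0,0,0.12],[0,0,0,0.12],[0,0,0,0.12]],
  ],
)

```text
time: 12.43
ee_pos: [0.1002, -0.3435, 0.1548]
tcp_rot: [-179.7, -0.4, -101.7]
wrist_force: [-0.1, -0.3, 1.0]
opening: 0.0849
grasp_force: 0.0
```

play_rows(
  steps=[
    [[0,0,0,0.12],[0,0,0,0.12],[0,0,0,0.12],[0,0,0,0.12],[0,0,0,0.12]],
  ],
)

```text
time: 12.85
ee_pos: [0.1001, -0.3436, 0.1548]
tcp_rot: [-179.5, -0.2, -136.1]
wrist_force: [-0.5, 0.0, 0.4]
opening: 0.0851
grasp_force: 0.0
```

play_rows(
  steps=[
    [[0,0,0,0.12],[0,0,0,0.12],[0,0,0,0.12],[0,0,0,0.12],[0,0,0,0.12]],
  ],
)

```text
time: 13.27
ee_pos: [0.1001, -0.3435, 0.1548]
tcp_rot: [-179.5, 0.1, -170.5]
wrist_force: [0.1, -0.0, 0.3]
opening: 0.0849
grasp_force: 0.0
```

play_rows(
  steps=[
    [[0,0,0,0.12],[0,0,0,0.12],[0,0,0,0.12],[0,0,0,0.12],[0,0,0,0.12]],
  ],
)

```text
time: 13.68
ee_pos: [0.1001, -0.3435, 0.1548]
tcp_rot: [-179.7, 0.4, 155.2]
wrist_force: [0.2, -0.3, -0.2]
opening: 0.0851
grasp_force: 0.0
```

play_rows(
  steps=[
    [[0,0,0,0.12],[0,0,0,0.12],[0,0,0,0.12],[0,0,0,0.12],[0,0,0,0.12]],
  ],
)

```text
time: 14.1
ee_pos: [0.1001, -0.3435, 0.1548]
tcp_rot: [-179.9, 0.5, 120.8]
wrist_force: [1.0, -0.0, 0.3]
opening: 0.0852
grasp_force: 0.0
```

play_rows(
  steps=[
    [[0,0,0,0.12],[0,0,0,0.12],[0,0,0,0.12],[0,0,0,0],[0,0,0,0]],
  ],
)

```text
time: 14.52
ee_pos: [0.1, -0.3435, 0.1548]
tcp_rot: [179.9, 0.5, 100.7]
wrist_force: [-0.1, -0.3, -0.4]
opening: 0.0851
grasp_force: 0.0
```

```bash
python3 p.py; python3 -c "
from h import *
go(.4548,-.3245,.13,100.6)"
```

```text
14.5167 [-7.383e+01 -2.307e+01 -2.291e+01  8.967e+01  8.000e-02  5.470e+00] [ 0.1    -0.3435  0.1548] [179.87   0.49 100.7 ]
pitch err -0.4969591492101415
pose [ 0.1    -0.3435  0.1548] 100.7 turn 0.002 rad tx -0.0466 ty 0.3522 tz 0.0248
```

play_rows(
  steps=[
    [[-0.0031,0.0235,0,0],[-0.0031,0.0235,0,0],[-0.0031,0.0235,0,0],[-0.0031,0.0235,0,0],[-0.0031,0.0235,0,0]],
  ],
)

```text
time: 14.93
ee_pos: [0.2195, -0.3372, 0.1553]
tcp_rot: [179.9, 0.5, 100.7]
wrist_force: [0.1, -0.1, 0.3]
opening: 0.085
grasp_force: 0.0
```

play_rows(
  steps=[
    [[-0.0031,0.0235,0,0],[-0.0031,0.0235,0,0],[-0.0031,0.0235,0,0],[-0.0031,0.0235,0,0],[-0.0031,0.0235,0,0]],
  ],
)

```text
time: 15.35
ee_pos: [0.338, -0.3311, 0.1556]
tcp_rot: [179.9, 0.5, 100.7]
wrist_force: [-0.4, 0.2, 0.1]
opening: 0.0851
grasp_force: 0.0
```

play_rows(
  steps=[
    [[-0.0031,0.0235,0.005,0],[-0.0031,0.0235,0.005,0],[-0.0031,0.0235,0.005,0],[-0.0031,0.0235,0.005,0],[-0.0031,0.0235,0.005,0]],
  ],
)

```text
time: 15.77
ee_pos: [0.4564, -0.3252, 0.1306]
tcp_rot: [179.9, 0.5, 100.7]
wrist_force: [0.0, -0.8, -0.4]
opening: 0.0852
grasp_force: 0.0
```

```bash
python3 - <<'E'
from h import *
c=cam('wrist'); h=cv2.cvtColor(c['img'],cv2.COLOR_BGR2HSV)
r=comps(c,blankmask(h),.016,True,300)
for x in r:
  if abs(x[0]-[.4548,-.3245]).max()<.02: go(*x[0],.004,100.6)
E
```

```text
px [279.  26.] n 2198 ctr [ 0.4498 -0.1789] short 31.7 long 58.2 shortdir -34.5
px [484.  13.] n 702 ctr [ 0.6639 -0.0884] short 35.9 long 45.8 shortdir -62.3
px [477.  54.] n 1068 ctr [ 0.6651 -0.1351] short 31.7 long 82.5 shortdir -80.1
px [258. 184.] n 2288 ctr [ 0.4586 -0.3223] short 46.8 long 51.8 shortdir 30.0
px [410. 233.] n 1428 ctr [ 0.6329 -0.3507] short 60.3 long 60.4 shortdir -25.6
pose [ 0.4593 -0.3248  0.129 ] 100.8 turn 0.004 rad tx 0.0025 ty -0.0002 tz 0.1250
```

play_rows(
  steps=[
    [[0.0015,0,0.025,0],[0,0,0.025,0],[0,0,0.025,0],[0,0,0.025,0],[0,0,0.025,0]],
  ],
)

```text
time: 16.23
ee_pos: [0.4553, -0.3249, 0.0048]
tcp_rot: [179.9, 0.5, 100.7]
wrist_force: [0.7, -1.0, 1.2]
opening: 0.085
grasp_force: 0.0
```

play_rows(
  steps=[
    [[0,0,0,0],[0,0,0,0],[0,0,0,0],[0,0,0,0],[0,0,0,0]],
  ],
  gripper=0.04,
  squeeze=40,
)

```text
time: 16.65
ee_pos: [0.4561, -0.3257, 0.0079]
tcp_rot: [179.8, 0.6, 100.5]
wrist_force: [1.0, 0.0, -0.2]
opening: 0.0516
grasp_force: 41.8
```

play_rows(
  steps=[
    [[0,0,0,0],[0,0,0,0],[0,0,0,0],[0,0,0,0],[0,0,0,0]],
  ],
)

```text
time: 17.07
ee_pos: [0.4561, -0.3257, 0.0078]
tcp_rot: [179.7, 0.6, 100.5]
wrist_force: [0.0, 0.1, 6.4]
opening: 0.052
grasp_force: 42.4
```

play_rows(
  steps=[
    [[0,0,0,0],[0,0,0,0],[0,0,0,0],[0,0,0.003,0],[0,0,0.002,0]],
  ],
  gripper=0.07,
)

```text
time: 17.48
ee_pos: [0.4552, -0.3251, 0.0007]
tcp_rot: [179.9, 0.5, 100.4]
wrist_force: [-0.3, -0.1, -0.2]
opening: 0.0703
grasp_force: 0.0
```

play_rows(
  steps=[
    [[0,0,0,0],[0,0,0,0],[0,0,0,0],[0,0,0,0],[0,0,0,0]],
  ],
  gripper=0.05,
)

```text
time: 17.9
ee_pos: [0.4552, -0.3251, 0.001]
tcp_rot: [179.9, 0.5, 100.4]
wrist_force: [-0.1, 0.4, -1.2]
opening: 0.0527
grasp_force: 41.8
```

```bash
python3 p.py; python3 -c "
from h import *
c=cam('wrist','w3.png')"
```

```text
17.9 [-35.41   7.79 -12.49  69.28  -0.24  44.15] [ 0.4552 -0.3251  0.001 ] [179.86   0.48 100.44]
pitch err -0.4404491769310539
```

View pics/w3.png

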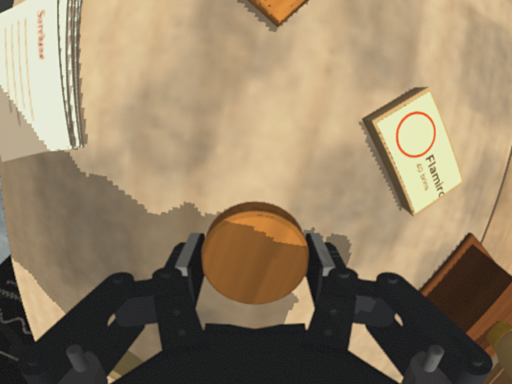

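play_rows(
  steps=[
    [[0,0,-0.02,0],[0,0,-0.03,0],[0,0,-0.03,0],[0,0,-0.035,0],[0,0,-0.035,0]],
  ],
)

```text
time: 18.37
ee_pos: [0.4542, -0.3236, 0.1523]
tcp_rot: [179.9, 0.5, 100.4]
wrist_force: [0.4, 0.1, -1.1]
opening: 0.0522
grasp_force: 42.1
```

play_rows(
  steps=[
    [[0.0124,0.024,0,0],[0.0124,0.024,0,0],[0.0124,0.024,0,0],[0.0124,0.024,0,0],[0.0124,0.024,0,0]],
  ],
)

```text
time: 18.78
ee_pos: [0.5624, -0.2404, 0.1508]
tcp_rot: [179.9, 0.5, 100.4]
wrist_force: [1.2, -0.5, -0.6]
opening: 0.0525
grasp_force: 42.3
```

play_rows(
  steps=[
    [[0.0124,0.024,0,0],[0.0124,0.024,0,0],[0.0124,0.024,0,0],[0.0124,0.024,0,0],[0.0124,0.024,0,0]],
  ],
)

```text
time: 19.2
ee_pos: [0.6692, -0.1575, 0.1504]
tcp_rot: [179.9, 0.5, 100.4]
wrist_force: [0.9, -1.0, -0.2]
opening: 0.0525
grasp_force: 42.3
```

play_rows(
  steps=[
    [[0,0,0,0],[0,0,0,0],[0,0,0,0],[0,0,0,0],[0,0,0,0]],
  ],
)

```text
time: 19.62
ee_pos: [0.6677, -0.1593, 0.151]
tcp_rot: [179.8, 0.5, 100.4]
wrist_force: [0.3, -0.5, -0.1]
opening: 0.0521
grasp_force: 42.3
```

```bash
python3 - <<'E'
from h import *
o=bot.get_obs();print(o['opening'],o['grasp_force'])
c=cam('wrist','w4.png'); h=cv2.cvtColor(c['img'],cv2.COLOR_BGR2HSV)
print('dark');r=comps(c,(h[...,2]<110)&(h[...,1]>120),.012,True,300)
print('brass');r=comps(c,(h[...,1]>150)&(h[...,2]>120)&(h[...,0]>17),.032,True,30)
E
```

```text
0.05210871791356428 42.27024592459202
dark
px [304. 222.] n 642 ctr [ 0.7154 -0.1975] short 27.5 long 86.0 shortdir 86.9
px [203. 310.] n 305 ctr [ 0.6331 -0.3356] short 20.4 long 56.0 shortdir -9.4
brass
px [218. 130.] n 34 ctr [ 0.6262 -0.1144] short 5.0 long 5.0 shortdir -35.8
px [302. 130.] n 35 ctr [ 0.699  -0.1012] short 5.1 long 5.7 shortdir -33.5
px [260. 150.] n 412 ctr [ 0.6663 -0.1264] short 21.6 long 22.2 shortdir -34.4
```

View pics/w4.png

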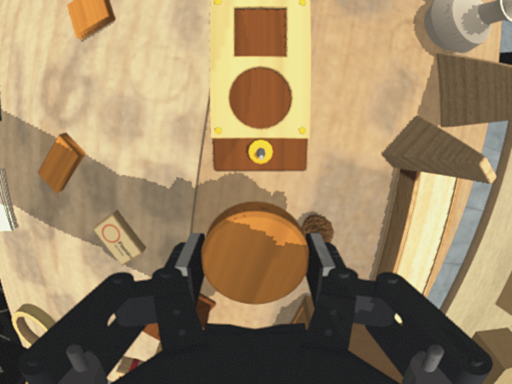

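```bash
python3 - <<'E'
from h import *
c=cam('wrist'); h=cv2.cvtColor(c['img'],cv2.COLOR_BGR2HSV)
print(h[97,261],h[32,260],h[160,230],h[100,220])
m=(h[...,0]<13)&(h[...,2]<h[100,220,2]-45); m[:, :205]=0; m[:,315:]=0; m[172:]=0
for z in(.012,.018): r=comps(c,m,z,True,300)
p=pt(c,260.5,97,.015,True);print(p)
# held disc: where its top sits relative to the TCP
m=blankmask(h); m[:190]=0; m[310:]=0; m[:,:195]=0; m[:,320:]=0
o=bot.get_obs(); r=comps(c,m,o['ee_pos'][2]+.017,True,1000); print(o['ee_pos'])
E
```

```text
[ 12 175 150] [ 12 170 153] [ 12 172 145] [ 26  96 242]
px [260.  32.] n 1949 ctr [ 0.6466 -0.0168] short 46.1 long 46.6 shortdir -79.5
px [259.  98.] n 2350 ctr [ 0.6574 -0.0791] short 55.1 long 55.2 shortdir -79.5
px [259. 155.] n 1812 ctr [ 0.6673 -0.1327] short 29.7 long 89.3 shortdir -79.6
px [260.  32.] n 1949 ctr [ 0.6467 -0.0182] short 45.1 long 45.7 shortdir -79.5
px [259.  98.] n 2350 ctr [ 0.6573 -0.0792] short 53.9 long 54.0 shortdir -79.5
px [259. 155.] n 1812 ctr [ 0.667  -0.1317] short 29.1 long 87.4 shortdir -79.6
[ 0.65824101 -0.07903895  0.015     ]
px [255. 255.] n 7999 ctr [ 0.6669 -0.1568] short 52.7 long 53.7 shortdir -37.6
[ 0.66779464 -0.15920191  0.15105247]
```

play_rows(
  steps=[
    [[0.0156,0.001,0,0],[0.0156,0.001,0,0],[0.0156,0.001,0,0],[0.0156,0.001,0,0],[0.0156,0.001,0,0]],
  ],
)

```text
time: 20.13
ee_pos: [0.6587, -0.0788, 0.1501]
tcp_rot: [179.8, 0.5, 100.5]
wrist_force: [-0.5, -0.5, -1.0]
opening: 0.0524
grasp_force: 42.3
```

play_rows(
  steps=[
    [[0,0,0.03,0],[0,0,0.03,0],[0,0,0.03,0],[0,0,0.02,0],[0,0,0.016,0]],
  ],
)

```text
time: 20.55
ee_pos: [0.6583, -0.0802, 0.0215]
tcp_rot: [180.0, 0.4, 100.5]
wrist_force: [-1.1, -1.1, -0.1]
opening: 0.0525
grasp_force: 42.3
```

play_rows(
  steps=[
    [[0,0,0,0],[0,0,0,0],[0,0,0,0],[0,0,0,0],[0,0,0,0]],
  ],
)

```text
time: 20.97
ee_pos: [0.6604, -0.0818, 0.0256]
tcp_rot: [179.7, 0.5, 100.4]
wrist_force: [0.5, 0.0, -0.3]
opening: 0.052
grasp_force: 42.3
```

```bash
python3 -c "
from h import *
go(.6583,-.0815,.013,100.5)"
```

```text
pose [ 0.6604 -0.0818  0.0256] 100.44 turn -0.001 rad tx 0.0007 ty -0.0020 tz 0.0126
```

Adjust 2 mm and lower into the nest.

play_rows(
  steps=[
    [[0.0005,-0.002,0.002,0],[0,0,0.003,0],[0,0,0.003,0],[0,0,0.003,0],[0,0,0.002,0]],
  ],
)

```text
time: 21.38
ee_pos: [0.6577, -0.082, 0.0145]
tcp_rot: [179.8, 0.5, 100.4]
wrist_force: [-15.2, 1.8, 40.9]
opening: 0.0523
grasp_force: 62.5
```

play_rows(
  steps=[
    [[0,0,0,0],[0,0,0,0],[0,0,0,0],[0,0,0,0],[0,0,0,0]],
  ],
)

```text
time: 21.8
ee_pos: [0.6576, -0.0819, 0.0146]
tcp_rot: [179.7, 0.5, 100.4]
wrist_force: [-10.7, 1.5, 25.4]
opening: 0.0523
grasp_force: 54.1
```

play_rows(
  steps=[
    [[0,0,0,0],[0,0,0,0],[0,0,0,0],[0,0,0,0],[0,0,-0.01,0]],
  ],
  gripper=0.075,
)

```text
time: 22.22
ee_pos: [0.6561, -0.0816, 0.0186]
tcp_rot: [-179.9, 0.4, 100.4]
wrist_force: [0.4, 0.6, 0.2]
opening: 0.0751
grasp_force: 0.0
```

play_rows(
  steps=[
    [[0,0,-0.025,0],[0,0,-0.025,0],[0,0,-0.025,0],[0,0,-0.025,0],[0,0,-0.025,0]],
  ],
)

```text
time: 22.63
ee_pos: [0.6568, -0.0808, 0.1477]
tcp_rot: [179.8, 0.5, 100.4]
wrist_force: [-0.4, -0.6, 0.3]
opening: 0.0751
grasp_force: 0.0
```

```bash
python3 - <<'E'
from h import *
c=cam('wrist','w5.png'); h=cv2.cvtColor(c['img'],cv2.COLOR_BGR2HSV)
r=comps(c,blankmask(h),.03,True,300)
t=cam('top');h=cv2.cvtColor(t['img'],cv2.COLOR_BGR2HSV);print('top')
m=blankmask(h);m[:160]=0;m[240:]=0
comps(t,m,.018,False,60)
go(.448,-.18,.13,56)
E
```

```text
px [256.   9.] n 796 ctr [0.6287 0.0771] short 17.6 long 36.3 shortdir -79.5
px [256.  52.] n 1296 ctr [0.6361 0.0375] short 35.1 long 35.6 shortdir 77.6
px [82. 83.] n 1414 ctr [ 0.4733 -0.0083] short 40.6 long 42.7 shortdir 30.3
px [256. 115.] n 2496 ctr [ 0.646  -0.0171] short 43.7 long 44.1 shortdir 10.6
px [256. 184.] n 2759 ctr [ 0.6572 -0.0787] short 53.1 long 56.1 shortdir 10.3
px [ 66. 229.] n 966 ctr [ 0.4575 -0.1668] short 33.6 long 60.7 shortdir -34.6
px [283. 233.] n 653 ctr [ 0.6903 -0.1221] short 23.7 long 34.1 shortdir -78.3
top
pose [ 0.6587 -0.081   0.1516] 100.43 turn 0.776 rad tx -0.1999 ty -0.1193 tz 0.0216
```

View pics/w5.png

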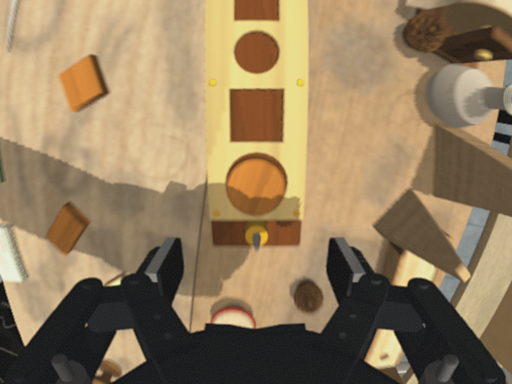

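play_rows(
  steps=[
    [[0,0,0,0.112],[0,0,0,0.112],[0,0,0,0.112],[0,0,0,0.112],[0,0,0,0.112]],
  ],
)

```text
time: 23.15
ee_pos: [0.6568, -0.0808, 0.1456]
tcp_rot: [179.7, 0.3, 68.0]
wrist_force: [0.8, 1.2, -0.2]
opening: 0.0749
grasp_force: 0.0
```

play_rows(
  steps=[
    [[0,0,0,0.112],[0,0,0,0.112],[-0.025,-0.0146,0,0],[-0.025,-0.0146,0,0],[-0.025,-0.0146,0,0]],
  ],
)

```text
time: 23.57
ee_pos: [0.5773, -0.1179, 0.145]
tcp_rot: [179.6, 0.3, 55.6]
wrist_force: [-0.4, -0.9, -0.8]
opening: 0.0747
grasp_force: 0.0
```

play_rows(
  steps=[
    [[-0.025,-0.0146,0.004,0],[-0.025,-0.0146,0.004,0],[-0.025,-0.0146,0.004,0],[-0.025,-0.0146,0.005,0],[-0.025,-0.0146,0.005,0]],
  ],
)

```text
time: 23.98
ee_pos: [0.4461, -0.18, 0.1235]
tcp_rot: [179.6, 0.3, 55.5]
wrist_force: [0.0, -1.6, 1.0]
opening: 0.0749
grasp_force: 0.0
```

play_rows(
  steps=[
    [[0,0,0,0],[0,0,0,0],[0,0,0,0],[0,0,0,0],[0,0,0,0]],
  ],
)

```text
time: 24.4
ee_pos: [0.4483, -0.1794, 0.1239]
tcp_rot: [179.6, 0.2, 55.6]
wrist_force: [0.4, 0.2, -0.1]
opening: 0.0752
grasp_force: 0.0
```

```bash
python3 - <<'E'
from h import *
c=cam('wrist'); h=cv2.cvtColor(c['img'],cv2.COLOR_BGR2HSV)
r=comps(c,blankmask(h),.018,True,300,box=(.38,.52,-.25,-.1))
x=r[0]; go(*x[0],.001,x[3]+90); print(bot.get_obs()['q'].round(1))
E
```

```text
px [253. 187.] n 2478 ctr [ 0.4469 -0.177 ] short 33.9 long 58.0 shortdir -34.0
pose [ 0.4482 -0.1794  0.1238] 55.57 turn -0.007 rad tx 0.0012 ty -0.0024 tz 0.1228
[-21.6  -5.4 -12.1  82.9  -0.3 102.8]
```

play_rows(
  steps=[
    [[-0.001,-0.002,0.03,0],[0,0,0.03,0],[0,0,0.03,0],[0,0,0.02,0],[0,0,0.011,0]],
  ],
)

```text
time: 24.87
ee_pos: [0.4448, -0.1795, -0.0]
tcp_rot: [179.8, 0.3, 55.6]
wrist_force: [-0.3, -0.0, 0.8]
opening: 0.0749
grasp_force: 0.0
```

play_rows(
  steps=[
    [[0,0,0,0],[0,0,0,0],[0,0,0,0],[0,0,0,0],[0,0,0,0]],
  ],
)

```text
time: 25.28
ee_pos: [0.4467, -0.1807, 0.0042]
tcp_rot: [179.4, 0.2, 55.5]
wrist_force: [0.0, 0.1, 0.2]
opening: 0.0747
grasp_force: 0.0
```

play_rows(
  steps=[
    [[0,0,0,0],[0,0,0,0],[0,0,0,0],[0,0,0,0],[0,0,0,0]],
  ],
  gripper=0.03,
)

```text
time: 25.7
ee_pos: [0.4461, -0.1805, 0.0033]
tcp_rot: [179.5, 0.2, 55.5]
wrist_force: [-0.2, 0.0, 4.9]
opening: 0.0349
grasp_force: 40.6
```

play_rows(
  steps=[
    [[0,0,0,0],[0,0,0,0],[0,0,0,0],[0,0,0,0],[0,0,0,0]],
  ],
)

```text
time: 26.12
ee_pos: [0.4461, -0.1805, 0.0033]
tcp_rot: [179.5, 0.2, 55.5]
wrist_force: [-0.9, 0.2, 4.8]
opening: 0.0352
grasp_force: 40.7
```

play_rows(
  steps=[
    [[0,0,-0.02,0],[0,0,-0.03,0],[0,0,-0.03,-0.112],[0,0,-0.03,-0.112],[0,0,-0.03,-0.112]],
  ],
)

```text
time: 26.53
ee_pos: [0.4448, -0.1791, 0.1439]
tcp_rot: [179.7, 0.4, 75.1]
wrist_force: [0.6, -0.8, -0.5]
opening: 0.0349
grasp_force: 40.2
```

play_rows(
  steps=[
    [[0,0,0,-0.112],[0,0,0,-0.112],[0,0,0,-0.112],[0,0,0,-0.113],[0,0,0,0]],
  ],
)

```text
time: 26.95
ee_pos: [0.4451, -0.1792, 0.1425]
tcp_rot: [179.9, 0.5, 100.8]
wrist_force: [0.1, -0.1, -0.8]
opening: 0.0348
grasp_force: 40.2
```

play_rows(
  steps=[
    [[0.0242,0.0227,0,0],[0.0242,0.0227,0,0],[0.0242,0.0227,0,0],[0.0242,0.0227,0,0],[0.0242,0.0227,0,0]],
  ],
)

```text
time: 27.37
ee_pos: [0.5353, -0.0382, 0.1418]
tcp_rot: [179.9, 0.5, 100.2]
wrist_force: [0.4, -0.7, 0.1]
opening: 0.035
grasp_force: 40.2
```

play_rows(
  steps=[
    [[0.0242,0.0227,0,0],[0.0242,0.0227,0,0],[0.0242,0.0227,0,0],[0.0242,0.0227,0,0],[0.0242,0.0227,0,0]],
  ],
)

```text
time: 27.78
ee_pos: [0.6249, 0.1016, 0.1408]
tcp_rot: [179.9, 0.5, 100.3]
wrist_force: [0.3, -1.0, -1.3]
opening: 0.0348
grasp_force: 40.2
```

play_rows(
  steps=[
    [[0,0,0,0],[0,0,0,0],[0,0,0,0],[0,0,0,0],[0,0,0,0]],
  ],
)

```text
time: 28.2
ee_pos: [0.6241, 0.0991, 0.1417]
tcp_rot: [179.8, 0.5, 100.4]
wrist_force: [-0.0, 0.4, -0.3]
opening: 0.035
grasp_force: 40.3
```

```bash
python3 - <<'E'
from h import *
c=cam('wrist','w6.png'); h=cv2.cvtColor(c['img'],cv2.COLOR_BGR2HSV)
o=bot.get_obs(); z=o['ee_pos'][2]; print(o['ee_pos'],o['tcp_rot'])
m=blankmask(h); m[:190]=0; m[310:]=0; m[:,:195]=0; m[:,320:]=0
r=comps(c,m,z+.014,True,1000)
d=r[0][0]-o['ee_pos'][:2];a=np.radians(o['tcp_rot'][2]);print('held in tool x,y',d[0]*np.cos(a)+d[1]*np.sin(a),d[0]*np.sin(a)-d[1]*np.cos(a))
print('brass');comps(c,(h[...,1]>150)&(h[...,2]>120)&(h[...,0]>17),.032,True,100)
go(.625,.0985,.026,100.5)
E
```

```text
[0.62413748 0.0991002  0.14177914] [179.83479419   0.49268795 100.38264826]
px [255. 245.] n 7597 ctr [0.6226 0.1044] short 34.8 long 63.5 shortdir 10.5
held in tool x,y 0.005464810635549901 -0.0005769698936677015
brass
px [17. 67.] n 863 ctr [0.3528 0.1893] short 59.8 long 66.7 shortdir 10.8
px [255. 127.] n 377 ctr [0.6147 0.1525] short 21.7 long 21.7 shortdir 55.3
pose [0.6241 0.0991 0.1418] 100.38 turn -0.002 rad tx -0.0007 ty 0.0007 tz 0.1158
```

View pics/w6.png

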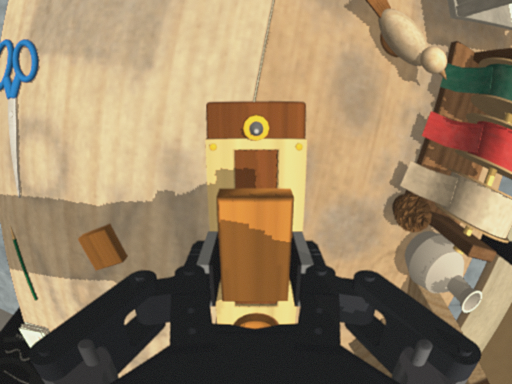

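```bash
python3 - <<'E'
from h import *
c=cam('wrist'); h=cv2.cvtColor(c['img'],cv2.COLOR_BGR2HSV)
o=bot.get_obs(); p=o['ee_pos']; a=np.radians(o['tcp_rot'][2]); ax=np.array([np.cos(a),np.sin(a)])
m=blankmask(h); col=np.where(m[185:315,250:260].mean(1)>.5)[0]+185; print(col.min(),col.max())
f=lambda v,z:(pt(c,255,v,z,True)[:2]-p[:2])@ax
n=f(col.max()+.5,p[2]+.0127); g=f(col.min()-.5,p[2]-.0013); print('near',n,'far',g,'len',g-n,'ctr',(g+n)/2)
# nest edges in row direction: far nest edge
print('collar ctr',f(127,.032))
print(h[150:200:4,255])
E
```

```text
187 302
near -0.027652729606652868 far 0.03424892003870891 len 0.06190164964536178 ctr 0.0032980952160280227
collar ctr 0.05469616963305462
[[ 14 150 133]
 [ 12 175 144]
 [ 12 177 143]
 [ 11 175 140]
 [ 13 177 141]
 [ 13 174 119]
 [ 13 173 130]
 [ 13 172 101]
 [ 13 178 133]
 [ 12 170 105]
 [ 15 176 162]
 [ 15 168 120]
 [ 14 171 122]]
```

play_rows(
  steps=[
    [[-0.0016,0.001,0.02,0],[0,0,0.03,0],[0,0,0.03,0],[0,0,0.02,0],[0,0,0.012,0]],
  ],
)

```text
time: 28.72
ee_pos: [0.6246, 0.097, 0.0267]
tcp_rot: [-180.0, 0.5, 100.4]
wrist_force: [-0.2, 1.5, -0.6]
opening: 0.0353
grasp_force: 40.3
```

play_rows(
  steps=[
    [[0,0,0,0],[0,0,0,0],[0,0,0,0],[0,0,0,0],[0,0,0,0]],
  ],
)

```text
time: 29.13
ee_pos: [0.627, 0.0979, 0.031]
tcp_rot: [179.7, 0.5, 100.5]
wrist_force: [0.1, 0.2, -0.3]
opening: 0.0348
grasp_force: 40.3
```

```bash
python3 - <<'E'
from h import *
go(.6241+.0003+.001,.0991-.0016,.015,100.45)
E
```

```text
pose [0.627  0.0979 0.031 ] 100.49 turn 0.001 rad tx -0.0001 ty -0.0016 tz 0.0160
```

play_rows(
  steps=[
    [[0,-0.0016,0.003,0],[0,0,0.003,0],[0,0,0.003,0],[0,0,0.003,0],[0,0,0.0035,0]],
  ],
)

```text
time: 29.55
ee_pos: [0.6247, 0.0974, 0.017]
tcp_rot: [179.8, 0.5, 100.5]
wrist_force: [-20.0, -2.1, 51.7]
opening: 0.0353
grasp_force: 67.8
```

play_rows(
  steps=[
    [[0,0,0,0],[0,0,0,0],[0,0,0,0],[0,0,0,0],[0,0,0,0]],
  ],
)

```text
time: 29.97
ee_pos: [0.6246, 0.0974, 0.0172]
tcp_rot: [179.8, 0.5, 100.5]
wrist_force: [-9.4, -1.1, 25.7]
opening: 0.0348
grasp_force: 51.1
```

play_rows(
  steps=[
    [[0,0,0,0],[0,0,0,0],[0,0,0,0],[0,0,0,0],[0,0,-0.01,0]],
  ],
  gripper=0.07,
)

```text
time: 30.38
ee_pos: [0.6232, 0.0972, 0.0216]
tcp_rot: [-179.9, 0.5, 100.5]
wrist_force: [-0.7, -0.2, -0.1]
opening: 0.07
grasp_force: 0.0
```

play_rows(
  steps=[
    [[0,0,-0.025,0],[0,0,-0.025,0],[0,0,-0.025,0],[0,0,-0.02,0],[0,0,-0.02,0]],
  ],
)

```text
time: 30.8
ee_pos: [0.6242, 0.0984, 0.1409]
tcp_rot: [179.8, 0.5, 100.5]
wrist_force: [0.2, -0.3, -0.0]
opening: 0.07
grasp_force: 0.0
```

play_rows(
  steps=[
    [[0,0,0,0],[0,0,0,0],[0,0,0,0],[0,0,0,0],[0,0,0,0]],
  ],
)

```text
time: 31.22
ee_pos: [0.6236, 0.0982, 0.1376]
tcp_rot: [180.0, 0.5, 100.5]
wrist_force: [-0.1, 0.5, -0.7]
opening: 0.0701
grasp_force: 0.0
```

```bash
python3 - <<'E'
from h import *
c=cam('wrist','w7.png'); h=cv2.cvtColor(c['img'],cv2.COLOR_BGR2HSV)
r=comps(c,blankmask(h),.03,True,300)
print('brass');comps(c,(h[...,1]>150)&(h[...,2]>120)&(h[...,0]>17),.032,True,100)
t=cam('top');h=cv2.cvtColor(t['img'],cv2.COLOR_BGR2HSV);print('top',h[200,260])
m=(h[...,1]>150)&(abs(h[...,0].astype(int)-13)<4)&(h[...,2]>100)
comps(t,m,.018,False,60,box=(.3,.72,-.4,.25))
go(.449,-.051,.13,118)
E
```

```text
px [257. 118.] n 2888 ctr [0.6136 0.159 ] short 30.1 long 82.7 shortdir -79.4
px [257. 183.] n 2661 ctr [0.6237 0.1034] short 36.0 long 60.4 shortdir 11.0
px [264. 243.] n 453 ctr [0.6424 0.0478] short 18.1 long 31.6 shortdir 4.2
px [ 98. 250.] n 1004 ctr [0.4711 0.0027] short 39.0 long 42.4 shortdir 30.4
px [257. 289.] n 1230 ctr [ 0.6439 -0.0069] short 39.1 long 43.2 shortdir -79.7
brass
px [15. 66.] n 829 ctr [0.3536 0.1894] short 56.1 long 66.4 shortdir 11.3
px [257. 126.] n 384 ctr [0.6147 0.1524] short 21.3 long 21.9 shortdir -34.4
top [16 86 80]
px [272. 130.] n 244 ctr [ 0.66   -0.0837] short 50.8 long 51.7 shortdir 29.1
pose [0.6237 0.0983 0.138 ] 100.49 turn -0.306 rad tx -0.0498 ty -0.2244 tz 0.0080
```

View pics/w7.png

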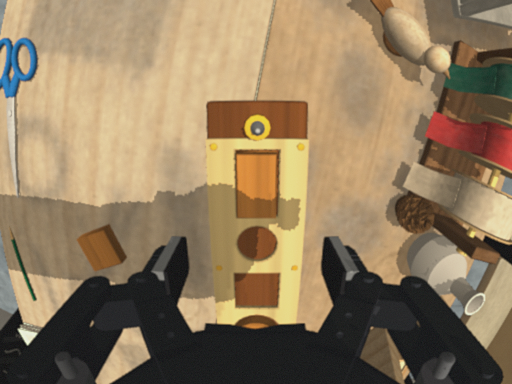

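```bash
python3 - <<'E'
from h import *
im=cv2.imread('pics/w7.png'); h=cv2.cvtColor(im,cv2.COLOR_BGR2HSV)
print([(v,*h[v,250:264].mean(0).astype(int)) for v in list(range(142,160))+list(range(210,230))])
print([(u,*h[165:180,u].mean(0).astype(int)) for u in list(range(228,242))+list(range(272,288))])
E
```

```text
[(142, np.int64(24), np.int64(106), np.int64(232)), (143, np.int64(24), np.int64(106), np.int64(232)), (144, np.int64(24), np.int64(106), np.int64(232)), (145, np.int64(24), np.int64(106), np.int64(232)), (146, np.int64(24), np.int64(105), np.int64(232)), (147, np.int64(24), np.int64(106), np.int64(233)), (148, np.int64(22), np.int64(113), np.int64(227)), (149, np.int64(18), np.int64(125), np.int64(184)), (150, np.int64(14), np.int64(161), np.int64(146)), (151, np.int64(14), np.int64(178), np.int64(142)), (152, np.int64(14), np.int64(172), np.int64(115)), (153, np.int64(14), np.int64(168), np.int64(100)), (154, np.int64(14), np.int64(174), np.int64(143)), (155, np.int64(14), np.int64(180), np.int64(185)), (156, np.int64(15), np.int64(181), np.int64(207)), (157, np.int64(14), np.int64(180), np.int64(208)), (158, np.int64(15), np.int64(181), np.int64(207)), (159, np.int64(14), np.int64(181), np.int64(207)), (210, np.int64(14), np.int64(174), np.int64(135)), (211, np.int64(14), np.int64(174), np.int64(136)), (212, np.int64(15), np.int64(175), np.int64(135)), (213, np.int64(14), np.int64
[... 1668 characters left out ...]
4(15), np.int64(182), np.int64(219)), (275, np.int64(14), np.int64(179), np.int64(188)), (276, np.int64(14), np.int64(177), np.int64(140)), (277, np.int64(12), np.int64(174), np.int64(117)), (278, np.int64(15), np.int64(141), np.int64(115)), (279, np.int64(19), np.int64(117), np.int64(164)), (280, np.int64(19), np.int64(119), np.int64(211)), (281, np.int64(21), np.int64(115), np.int64(229)), (282, np.int64(22), np.int64(114), np.int64(230)), (283, np.int64(22), np.int64(113), np.int64(231)), (284, np.int64(22), np.int64(111), np.int64(232)), (285, np.int64(24), np.int64(108), np.int64(232)), (286, np.int64(25), np.int64(104), np.int64(232)), (287, np.int64(25), np.int64(102), np.int64(232))]
```

```bash
python3 - <<'E'
from h import *
c=cam('wrist'); p=bot.get_obs()['ee_pos']; a=np.radians(100.5); ax=np.array([np.cos(a),np.sin(a)]); print(c['xyz'],c['attitude'])
f=lambda v,z:(pt(c,257,v,z,True)[:2]-p[:2])@ax
print('flat left',f(154,.03),'right flat/bevel',f(217.5,.03),f(217.5,.028),'nest left ply edge',f(149,.018),'collar',f(126,.032))
E
```

```text
[0.60916129 0.1736591  0.28048502] [ 1.62659108e+02 -1.92779532e-02  1.04233002e+01]
flat left 0.03177683584254586 right flat/bevel -0.026576442647747153 -0.027401609505113684 nest left ply edge 0.03416479427225263 collar 0.05596017595395955
```

play_rows(
  steps=[
    [[0,0,0,-0.085],[0,0,0,-0.085],[0,0,0,-0.085],[0,0,0,-0.085],[0,0,0,0]],
  ],
)

```text
time: 31.78
ee_pos: [0.624, 0.0983, 0.1386]
tcp_rot: [-179.9, 0.5, 120.2]
wrist_force: [0.3, -0.7, -0.4]
opening: 0.07
grasp_force: 0.0
```

play_rows(
  steps=[
    [[-0.0052,-0.0282,0,0],[-0.0052,-0.0282,0,0],[-0.0052,-0.0282,0,0],[-0.0052,-0.0282,0,0],[-0.0052,-0.0282,0,0]],
  ],
)

```text
time: 32.2
ee_pos: [0.5137, 0.0047, 0.1389]
tcp_rot: [-180.0, 0.5, 119.8]
wrist_force: [0.2, 0.2, 0.3]
opening: 0.0701
grasp_force: 0.0
```

play_rows(
  steps=[
    [[-0.0052,-0.0282,0,0],[-0.0052,-0.0282,0,0],[-0.0052,-0.0282,0,0],[0,0,0,0],[0,0,0,0]],
  ],
)

```text
time: 32.62
ee_pos: [0.449, -0.0511, 0.1398]
tcp_rot: [180.0, 0.5, 119.7]
wrist_force: [0.1, 0.5, -0.3]
opening: 0.0699
grasp_force: 0.0
```

play_rows(
  steps=[
    [[0,0,0,0],[0,0,0,0],[0,0,0,0],[0,0,0,0],[0,0,0,0]],
  ],
)

```text
time: 33.03
ee_pos: [0.4497, -0.05, 0.1391]
tcp_rot: [-179.9, 0.5, 120.0]
wrist_force: [-0.5, 0.8, 0.4]
opening: 0.0698
grasp_force: 0.0
```

```bash
python3 - <<'E'
from h import *
c=cam('wrist'); h=cv2.cvtColor(c['img'],cv2.COLOR_BGR2HSV)
r=comps(c,blankmask(h),.017,True,300,box=(.36,.54,-.15,.05))
for x in r: go(*x[0],.002,120)
print('all');comps(c,blankmask(h),.03,True,300)
E
```

```text
px [291. 154.] n 2209 ctr [ 0.4639 -0.0077] short 43.2 long 43.4 shortdir 30.4
pose [ 0.4496 -0.0501  0.1392] 120.0 turn 0.000 rad tx 0.0296 ty 0.0335 tz 0.1372
all
px [465.  88.] n 677 ctr [0.5873 0.1463] short 26.7 long 56.8 shortdir -79.0
px [470. 150.] n 1255 ctr [0.6223 0.0988] short 34.0 long 60.2 shortdir 10.2
px [291. 154.] n 2209 ctr [ 0.4613 -0.0065] short 41.1 long 41.3 shortdir 30.4
px [442. 199.] n 558 ctr [0.6231 0.0378] short 31.8 long 32.2 shortdir 52.9
px [419. 244.] n 1004 ctr [ 0.6331 -0.0158] short 38.9 long 42.4 shortdir 10.1
```

play_rows(
  steps=[
    [[0.014,0.017,0,-0.004],[0.0135,0.0165,0.02,0],[0,0,0.03,0],[0,0,0.03,0],[0,0,0.02,0]],
  ],
)

```text
time: 33.5
ee_pos: [0.4642, -0.0101, 0.0364]
tcp_rot: [-179.9, 0.4, 120.3]
wrist_force: [-0.4, -0.5, 0.2]
opening: 0.0696
grasp_force: 0.0
```

play_rows(
  steps=[
    [[0,0,0.02,0],[0,0,0.013,0],[0,0,0,0],[0,0,0,0],[0,0,0,0]],
  ],
)

```text
time: 33.92
ee_pos: [0.4658, -0.0108, 0.0071]
tcp_rot: [180.0, 0.5, 120.2]
wrist_force: [0.4, -0.1, -0.2]
opening: 0.0698
grasp_force: 0.0
```

```bash
python3 - <<'E'
from h import *
c=cam('wrist'); h=cv2.cvtColor(c['img'],cv2.COLOR_BGR2HSV)
r=comps(c,blankmask(h),.017,True,300,box=(.36,.54,-.15,.08))
for x in r: go(*x[0],.002,120.3)
E
```

```text
px [255. 244.] n 6704 ctr [ 0.4632 -0.0057] short 42.6 long 46.9 shortdir 30.3
pose [ 0.466  -0.0109  0.0074] 120.2 turn -0.002 rad tx 0.0058 ty 0.0002 tz 0.0054
```

play_rows(
  steps=[
    [[0.002,0,0.003,0],[0,0,0.003,0],[0,0,0,0],[0,0,0,0],[0,0,0,0]],
  ],
)

```text
time: 34.38
ee_pos: [0.4642, -0.0092, 0.0002]
tcp_rot: [-180.0, 0.5, 120.2]
wrist_force: [-0.5, 0.5, -0.6]
opening: 0.0698
grasp_force: 0.0
```

play_rows(
  steps=[
    [[0,0,0,0],[0,0,0,0],[0,0,0,0],[0,0,0,0],[0,0,0,0]],
  ],
  gripper=0.035,
)

```text
time: 34.8
ee_pos: [0.4645, -0.0092, 0.0004]
tcp_rot: [-180.0, 0.5, 120.2]
wrist_force: [0.4, -1.1, 3.6]
opening: 0.0431
grasp_force: 41.6
```

play_rows(
  steps=[
    [[0,0,0,0],[0,0,0,0],[0,0,0,0],[0,0,0,0],[0,0,0,0]],
  ],
)

```text
time: 35.22
ee_pos: [0.4645, -0.0092, 0.0004]
tcp_rot: [-180.0, 0.5, 120.2]
wrist_force: [-0.6, 0.1, 5.9]
opening: 0.043
grasp_force: 41.7
```

play_rows(
  steps=[
    [[0,0,-0.02,0],[0,0,-0.03,0.086],[0,0,-0.03,0.086],[0,0,-0.03,0.086],[0,0,-0.03,0.086]],
  ],
)

```text
time: 35.63
ee_pos: [0.4631, -0.0081, 0.141]
tcp_rot: [179.9, 0.5, 100.3]
wrist_force: [1.7, -0.5, -0.6]
opening: 0.043
grasp_force: 41.1
```

play_rows(
  steps=[
    [[-0.0054,0.0222,0,0],[-0.0054,0.0222,0,0],[-0.0054,0.0222,0,0],[-0.0054,0.0222,0,0],[-0.0054,0.0222,0,0]],
  ],
)

```text
time: 36.05
ee_pos: [0.5786, -0.0145, 0.1399]
tcp_rot: [179.9, 0.5, 100.5]
wrist_force: [-0.3, -0.1, -0.0]
opening: 0.0435
grasp_force: 41.1
```

play_rows(
  steps=[
    [[-0.0054,0.0222,0,0],[-0.0054,0.0222,0,0],[-0.0054,0.0222,0,0],[0,0,0,0],[0,0,0,0]],
  ],
)

```text
time: 36.47
ee_pos: [0.6462, -0.0182, 0.1392]
tcp_rot: [-180.0, 0.5, 100.5]
wrist_force: [-0.9, 0.3, -0.4]
opening: 0.043
grasp_force: 41.2
```

play_rows(
  steps=[
    [[0,0,0,0],[0,0,0,0],[0,0,0,0],[0,0,0,0],[0,0,0,0]],
  ],
)

```text
time: 36.88
ee_pos: [0.6459, -0.0182, 0.1414]
tcp_rot: [179.8, 0.5, 100.5]
wrist_force: [0.1, 0.1, -1.0]
opening: 0.0426
grasp_force: 41.2
```

```bash
python3 - <<'E'
from h import *
c=cam('wrist'); h=cv2.cvtColor(c['img'],cv2.COLOR_BGR2HSV)
o=bot.get_obs(); p=o['ee_pos']; a=np.radians(o['tcp_rot'][2]); ax=np.array([np.cos(a),np.sin(a)])
print(p,o['tcp_rot'],o['opening'])
m=blankmask(h); m[:150]=0; m[315:]=0; m[:,:195]=0; m[:,320:]=0
s=m[:,250:260].mean(1); print([(v,round(float(s[v]),1),*h[v,250:260].mean(0).astype(int)) for v in list(range(190,210))+list(range(288,306))])
comps(c,m,p[2]+.017,True,800)
print('brass');comps(c,(h[...,1]>150)&(h[...,2]>120)&(h[...,0]>17),.032,True,100)
go(.6468,-.0195,.026,100.5)
E
```

```text
[ 0.6459353  -0.01819422  0.14137536] [179.82534483   0.49699677 100.49378903] 0.04287012947458335
[(190, 0.0, np.int64(11), np.int64(163), np.int64(96)), (191, 0.0, np.int64(11), np.int64(164), np.int64(94)), (192, 0.0, np.int64(11), np.int64(164), np.int64(94)), (193, 0.0, np.int64(11), np.int64(164), np.int64(95)), (194, 0.0, np.int64(12), np.int64(166), np.int64(94)), (195, 0.0, np.int64(12), np.int64(168), np.int64(93)), (196, 0.0, np.int64(11), np.int64(162), np.int64(94)), (197, 0.0, np.int64(12), np.int64(165), np.int64(94)), (198, 0.0, np.int64(11), np.int64(162), np.int64(94)), (199, 0.0, np.int64(11), np.int64(168), np.int64(94)), (200, 0.0, np.int64(11), np.int64(164), np.int64(94)), (201, 0.0, np.int64(11), np.int64(167), np.int64(94)), (202, 0.0, np.int64(11), np.int64(164), np.int64(94)), (203, 0.0, np.int64(11), np.int64(166), np.int64(94)), (204, 0.0, np.int64(12), np.int64(170), np.int64(93)), (205, 0.0, np.int64(11), np.int64(162), np.int64(95)), (206, 0.0, np.int64(14), np.int64(140), np.int64(98)), (207, 0.0, np.int64(18), np.int64(117), np.int64(110)), (208, 0.0
[... 650 characters left out ...]
int64(128)), (298, 0.0, np.int64(16), np.int64(76), np.int64(141)), (299, 0.0, np.int64(21), np.int64(61), np.int64(143)), (300, 0.0, np.int64(18), np.int64(57), np.int64(143)), (301, 0.0, np.int64(17), np.int64(61), np.int64(148)), (302, 0.0, np.int64(18), np.int64(65), np.int64(154)), (303, 0.0, np.int64(17), np.int64(66), np.int64(157)), (304, 0.0, np.int64(18), np.int64(69), np.int64(159)), (305, 0.0, np.int64(18), np.int64(72), np.int64(166))]
px [259. 174.] n 1320 ctr [0.6379 0.0236] short 18.2 long 21.4 shortdir -79.6
px [254. 253.] n 7320 ctr [ 0.6443 -0.0142] short 43.2 long 47.9 shortdir 10.2
brass
pose [ 0.6459 -0.0182  0.1414] 100.49 turn -0.000 rad tx -0.0014 ty 0.0006 tz 0.1154
```

```bash
python3 - <<'E'
from h import *
c=cam('wrist'); h=cv2.cvtColor(c['img'],cv2.COLOR_BGR2HSV)
o=bot.get_obs(); p=o['ee_pos']; a=np.radians(o['tcp_rot'][2]); ax=np.array([np.cos(a),np.sin(a)])
f=lambda v,z:(pt(c,255,v,z,True)[:2]-p[:2])@ax
m=blankmask(h); s=np.where(m[212:310,250:260].mean(1)>.5)[0]+212; print(s.min(),s.max())
n=f(s.max()+.5,p[2]+.0156);g=f(s.min()-.5,p[2]+.0016);print(n,g,g-n,(n+g)/2)
E
```

```text
212 296
-0.02115766389722265 0.02193284927014155 0.0430905131673642 0.00038759268645944915
```

play_rows(
  steps=[
    [[0,0,0.02,0],[0,0,0.03,0],[0,0,0.03,0],[0,0,0.02,0],[0,0,0.01,0]],
  ],
)

```text
time: 37.4
ee_pos: [0.6449, -0.0191, 0.0275]
tcp_rot: [-179.9, 0.4, 100.5]
wrist_force: [-0.2, 0.4, -1.0]
opening: 0.0429
grasp_force: 41.2
```

play_rows(
  steps=[
    [[0,0,0,0],[0,0,0,0],[0,0,0,0],[0,0,0,0],[0,0,0,0]],
  ],
)

```text
time: 37.82
ee_pos: [0.6474, -0.0191, 0.0325]
tcp_rot: [179.7, 0.5, 100.5]
wrist_force: [-0.2, -0.6, -0.3]
opening: 0.043
grasp_force: 41.2
```

```bash
python3 - <<'E'
from h import *
go(.6466,-.0181,.0125,100.5)
E
```

```text
pose [ 0.6474 -0.0191  0.0325] 100.49 turn -0.000 rad tx 0.0011 ty -0.0006 tz 0.0200
```

play_rows(
  steps=[
    [[0.0008,-0.0006,0.004,0],[0,0,0.004,0],[0,0,0.003,0],[0,0,0.002,0],[0,0,0.002,0]],
  ],
)

```text
time: 38.23
ee_pos: [0.6457, -0.0185, 0.0162]
tcp_rot: [179.9, 0.5, 100.5]
wrist_force: [-7.8, 0.9, 18.9]
opening: 0.0431
grasp_force: 50.0
```

play_rows(
  steps=[
    [[0,0,0.002,0],[0,0,0.001,0],[0,0,0,0],[0,0,0,0],[0,0,0,0]],
  ],
)

```text
time: 38.65
ee_pos: [0.6458, -0.0185, 0.0162]
tcp_rot: [179.8, 0.5, 100.5]
wrist_force: [-11.3, 0.3, 23.9]
opening: 0.0429
grasp_force: 51.1
```

play_rows(
  steps=[
    [[0,0,0,0],[0,0,0,0],[0,0,0,0],[0,0,0,0],[0,0,-0.01,0]],
  ],
  gripper=0.07,
)

```text
time: 39.07
ee_pos: [0.6446, -0.0184, 0.0207]
tcp_rot: [-179.9, 0.4, 100.5]
wrist_force: [0.1, -0.3, -0.7]
opening: 0.07
grasp_force: 0.0
```

play_rows(
  steps=[
    [[0,0,-0.025,0],[0,0,-0.025,0],[0,0,-0.025,0],[0,0,-0.02,0],[0,0,-0.02,0]],
  ],
)

```text
time: 39.48
ee_pos: [0.6455, -0.0175, 0.14]
tcp_rot: [179.8, 0.5, 100.5]
wrist_force: [-0.1, 1.6, 0.3]
opening: 0.0701
grasp_force: 0.0
```

play_rows(
  steps=[
    [[0,0,0,0],[0,0,0,0],[0,0,0,0],[0,0,0,0],[0,0,0,0]],
  ],
)

```text
time: 39.9
ee_pos: [0.6449, -0.0175, 0.1366]
tcp_rot: [180.0, 0.5, 100.5]
wrist_force: [0.9, -0.1, -0.5]
opening: 0.0702
grasp_force: 0.0
```

```bash
python3 - <<'E'
from h import *
c=cam('wrist'); im=c['img']; h=cv2.cvtColor(im,cv2.COLOR_BGR2HSV)
o=bot.get_obs(); p=o['ee_pos']; print(p)
m=blankmask(h); comps(c,m,.03,True,800)
cv2.imwrite('pics/w8.png',cv2.resize(im[120:250,190:320],None,fx=4.5,fy=4.5,interpolation=cv2.INTER_CUBIC))
E
```

```text
[ 0.64496016 -0.01755642  0.13677786]
px [257.  52.] n 2992 ctr [0.6247 0.0994] short 36.2 long 61.3 shortdir 10.4
px [257. 123.] n 1406 ctr [0.6355 0.0405] short 34.6 long 35.1 shortdir -79.5
px [256. 187.] n 2485 ctr [ 0.6453 -0.0151] short 44.2 long 45.8 shortdir 10.4
px [257. 252.] n 2132 ctr [ 0.6579 -0.0789] short 52.7 long 54.7 shortdir -63.5
```

View pics/w8.png

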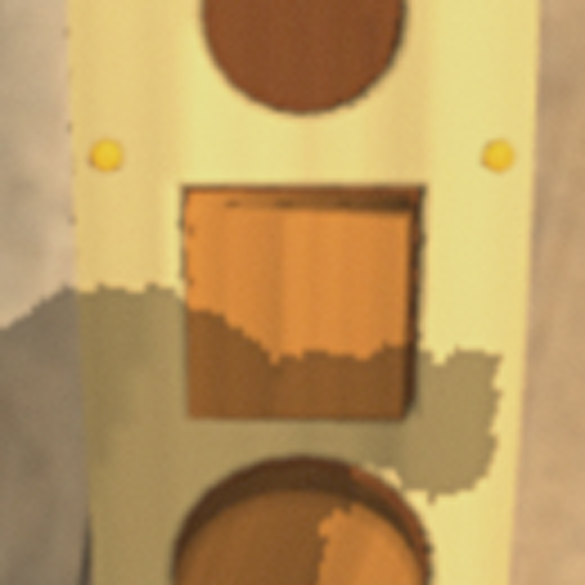

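play_rows(
  steps=[
    [[-0.002,-0.002,0.01,0],[0,-0.003,0.02,0],[0,0,0.03,0],[0,0,0.02,0],[0,0,0.01,0]],
  ],
  gripper=0,
)

```text
time: 40.37
ee_pos: [0.6392, -0.0213, 0.0436]
tcp_rot: [-179.9, 0.4, 100.5]
wrist_force: [-1.0, 0.3, -0.5]
opening: 0.0092
grasp_force: 0.0
```

play_rows(
  steps=[
    [[0,0,0,0],[0,0,0,0],[0,0,0,0],[0,0,0,0],[0,0,0,0]],
  ],
)

```text
time: 40.78
ee_pos: [0.642, -0.0211, 0.0493]
tcp_rot: [179.7, 0.5, 100.5]
wrist_force: [0.9, -0.7, 0.1]
opening: -0.0001
grasp_force: 0.0
```

play_rows(
  steps=[
    [[0,0,0.003,0],[0,0,0.003,0],[0,0,0.002,0],[0,0,0.002,0],[0,0,0,0]],
  ],
)

```text
time: 41.2
ee_pos: [0.6409, -0.0212, 0.0372]
tcp_rot: [179.9, 0.5, 100.5]
wrist_force: [-0.0, -0.1, 0.0]
opening: -0.0003
grasp_force: 0.0
```

play_rows(
  steps=[
    [[0,0,0.001,0],[0,0,0.001,0],[0,0,0.001,0],[0,0,0.0005,0],[0,0,0,0]],
  ],
)

```text
time: 41.62
ee_pos: [0.6413, -0.0213, 0.0343]
tcp_rot: [179.9, 0.5, 100.5]
wrist_force: [-0.2, -0.4, 0.6]
opening: 0.0002
grasp_force: 0.0
```

play_rows(
  steps=[
    [[0,0,0.001,0],[0,0,0.001,0],[0,0,0.001,0],[0,0,0,0],[0,0,0,0]],
  ],
)

```text
time: 42.03
ee_pos: [0.6412, -0.0213, 0.0313]
tcp_rot: [179.9, 0.5, 100.5]
wrist_force: [-0.6, 0.5, 0.1]
opening: -0.0002
grasp_force: 0.0
```

play_rows(
  steps=[
    [[0,0,0.001,0],[0,0,0.001,0],[0,0,0,0],[0,0,0,0],[0,0,0,0]],
  ],
)

```text
time: 42.45
ee_pos: [0.6415, -0.0213, 0.0301]
tcp_rot: [179.8, 0.5, 100.5]
wrist_force: [-2.3, -0.9, 5.2]
opening: 0.0
grasp_force: 2.7
```

play_rows(
  steps=[
    [[0,0,-0.02,0],[0,0,-0.03,0],[0,0,-0.03,0.075],[0,0,-0.03,0.075],[0,0,-0.02,0.073]],
  ],
  gripper=0.06,
)

```text
time: 42.87
ee_pos: [0.6413, -0.0203, 0.1626]
tcp_rot: [179.6, 0.4, 87.5]
wrist_force: [0.7, -0.1, 0.7]
opening: 0.0594
grasp_force: 0.0
```

play_rows(
  steps=[
    [[0.0234,-0.0135,0,0],[0.0234,-0.0135,0,0],[0.0234,-0.0135,0,0],[0.0234,-0.0135,0,0],[0.0234,-0.0135,0,0]],
  ],
)

```text
time: 43.28
ee_pos: [0.5773, 0.1003, 0.1581]
tcp_rot: [179.7, 0.4, 87.7]
wrist_force: [0.0, 0.5, 0.2]
opening: 0.0601
grasp_force: 0.0
```

play_rows(
  steps=[
    [[0.0234,-0.0135,0,0],[0.0234,-0.0135,0,0],[0.0234,-0.0135,0,0],[0.0234,-0.0135,0,0],[0.0234,-0.0135,0,0]],
  ],
)

```text
time: 43.7
ee_pos: [0.5145, 0.22, 0.157]
tcp_rot: [179.7, 0.4, 87.7]
wrist_force: [-0.3, 0.3, 0.6]
opening: 0.0602
grasp_force: 0.0
```

play_rows(
  steps=[
    [[0.0234,-0.0135,0,0],[0.0234,-0.0135,0,0],[0.0234,-0.0135,0,0],[0.0234,-0.0135,0,0],[0.0234,-0.0135,0,0]],
  ],
)

```text
time: 44.12
ee_pos: [0.4517, 0.3396, 0.1558]
tcp_rot: [179.7, 0.4, 87.7]
wrist_force: [-0.1, -0.4, 0.2]
opening: 0.06
grasp_force: 0.0
```

play_rows(
  steps=[
    [[0,0,0,0],[0,0,0,0],[0,0,0,0],[0,0,0,0],[0,0,0,0]],
  ],
)

```text
time: 44.53
ee_pos: [0.4529, 0.3378, 0.1558]
tcp_rot: [179.7, 0.4, 87.6]
wrist_force: [0.5, 1.3, 0.8]
opening: 0.0599
grasp_force: 0.0
```

```bash
python3 - <<'E'
from h import *
c=cam('wrist','w9.png'); h=cv2.cvtColor(c['img'],cv2.COLOR_BGR2HSV)
o=bot.get_obs(); print(o['ee_pos'],o['tcp_rot'])
print('bush');comps(c,(h[...,1]>150)&(h[...,2]>100)&(h[...,0]>17),.006,True,20)
print('bar');comps(c,(h[...,0]<15)&(h[...,1]>90)&(h[...,2]<140),.04,True,400)
E
```

```text
[0.45291034 0.3377809  0.15585314] [179.74781722   0.44549766  87.64515946]
bush
px [165. 178.] n 105 ctr [0.3591 0.3419] short 14.0 long 14.0 shortdir -29.9
px [225. 177.] n 115 ctr [0.4223 0.34  ] short 13.8 long 14.2 shortdir -47.9
px [282. 176.] n 113 ctr [0.4806 0.3376] short 13.7 long 14.2 shortdir 24.4
px [341. 176.] n 104 ctr [0.5428 0.3358] short 13.0 long 13.6 shortdir 88.3
px [132. 278.] n 59 ctr [0.2935 0.2169] short 7.9 long 24.0 shortdir -78.3
bar
px [256. 182.] n 1221 ctr [0.4538 0.341 ] short 15.0 long 73.6 shortdir -2.4
px [497. 277.] n 828 ctr [0.783  0.1881] short 74.3 long 111.5 shortdir 26.7
```

View pics/w9.png

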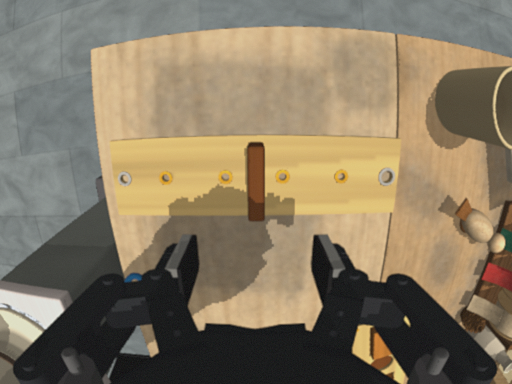

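play_rows(
  steps=[
    [[-0.001,0.001,0.02,-0.004],[0,0,0.03,0],[0,0,0.03,0],[0,0,0.03,0],[0,0,0.015,0]],
  ],
  squeeze=50,
)

```text
time: 45.0
ee_pos: [0.4529, 0.3348, 0.0271]
tcp_rot: [179.9, 0.6, 87.9]
wrist_force: [-1.2, -0.3, 0.3]
opening: 0.0599
grasp_force: 0.0
```

play_rows(
  steps=[
    [[0,0,0.008,0],[0,0,0.008,0],[0,0,0,0],[0,0,0,0],[0,0,0,0]],
  ],
)

```text
time: 45.42
ee_pos: [0.4547, 0.3368, 0.0162]
tcp_rot: [179.7, 0.4, 87.9]
wrist_force: [-0.2, -0.8, 1.0]
opening: 0.0603
grasp_force: 0.0
```

play_rows(
  steps=[
    [[0,0,0,0],[0,0,0,0],[0,0,0,0],[0,0,0,0],[0,0,0,0]],
  ],
  gripper=0.005,
)

```text
time: 45.83
ee_pos: [0.4542, 0.3366, 0.0154]
tcp_rot: [179.7, 0.4, 87.9]
wrist_force: [1.1, -0.1, 4.7]
opening: 0.015
grasp_force: 49.9
```

play_rows(
  steps=[
    [[0,0,0,0],[0,0,0,0],[0,0,0,0],[0,0,0,0],[0,0,0,0]],
  ],
)

```text
time: 46.25
ee_pos: [0.4542, 0.3366, 0.0154]
tcp_rot: [179.7, 0.4, 87.9]
wrist_force: [0.4, -0.0, 5.8]
opening: 0.0151
grasp_force: 50.0
```

play_rows(
  steps=[
    [[0,0,-0.02,0],[0,0,-0.03,0],[0,0,-0.03,0],[0,0,-0.03,0],[0,0,-0.025,0]],
  ],
)

```text
time: 46.67
ee_pos: [0.4532, 0.3373, 0.1512]
tcp_rot: [179.8, 0.5, 88.0]
wrist_force: [0.1, 0.3, -3.8]
opening: 0.0151
grasp_force: 49.3
```

play_rows(
  steps=[
    [[0,0,0,-0.12],[0,0,0,-0.12],[0,0,0,-0.12],[0,0,0,-0.12],[0,0,0,-0.12]],
  ],
)

```text
time: 47.08
ee_pos: [0.4531, 0.3372, 0.149]
tcp_rot: [-179.9, 0.5, 122.7]
wrist_force: [0.2, -0.1, -3.2]
opening: 0.0149
grasp_force: 49.2
```

play_rows(
  steps=[
    [[0,0,0,-0.12],[0,0,0,-0.12],[0,0,0,-0.12],[0,0,0,-0.12],[0,0,0,-0.12]],
  ],
)

```text
time: 47.5
ee_pos: [0.453, 0.3372, 0.1489]
tcp_rot: [-179.6, 0.3, 157.0]
wrist_force: [-0.4, -0.6, -2.9]
opening: 0.0152
grasp_force: 49.2
```

play_rows(
  steps=[
    [[0,0,0,-0.12],[0,0,0,-0.12],[0,0,0,-0.12],[0,0,0,-0.12],[0,0,0,-0.11]],
  ],
)

```text
time: 47.92
ee_pos: [0.4531, 0.3372, 0.1489]
tcp_rot: [-179.5, 0.0, -169.1]
wrist_force: [-0.1, -0.8, -3.1]
opening: 0.0155
grasp_force: 49.2
```

```bash
python3 - <<'E'
from h import *
c=cam('wrist'); h=cv2.cvtColor(c['img'],cv2.COLOR_BGR2HSV)
o=bot.get_obs(); p=o['ee_pos']; a=np.radians(o['tcp_rot'][2]); print(p,o['tcp_rot'],o['opening'])
r=comps(c,(h[...,1]>150)&(h[...,2]>90)&(h[...,0]>16),p[2]-.0094,True,20)
for x in r:
  d=x[0]-p[:2]; print((d[0]*np.cos(a)+d[1]*np.sin(a)).round(4),(d[0]*np.sin(a)-d[1]*np.cos(a)).round(4))
go(.6406,.0109,.15,190.5)
t=cam('top'); h=cv2.cvtColor(t['img'],cv2.COLOR_BGR2HSV)
m=(h[...,1]>150)&(abs(h[...,0].astype(int)-13)<4)&(h[...,2]>100)
print('top');comps(t,m,.03,False,60,box=(.3,.72,-.4,.25))
E
```

```text
[0.4530641  0.3372261  0.14891012] [-1.79471807e+02  4.81716621e-02 -1.68722269e+02] 0.015004189024279874
px [117.   3.] n 39 ctr [0.3336 0.2385] short 3.4 long 6.0 shortdir 67.7
px [131.  36.] n 939 ctr [0.3525 0.2539] short 33.0 long 38.8 shortdir 21.3
px [102. 233.] n 236 ctr [0.4701 0.2449] short 13.8 long 14.7 shortdir 14.6
px [400. 233.] n 247 ctr [0.4344 0.4256] short 13.4 long 14.4 shortdir -67.1
px [200. 236.] n 316 ctr [0.4575 0.3076] short 14.1 long 14.4 shortdir 11.9
px [303. 236.] n 285 ctr [0.4459 0.3653] short 13.0 long 14.4 shortdir -39.1
px [ 88. 290.] n 58 ctr [0.5209 0.2299] short 5.7 long 10.7 shortdir 77.2
0.1365 -0.0734
0.1149 -0.062
0.0014 -0.0939
0.001 0.0903
0.0014 -0.03
0.0016 0.029
-0.0455 -0.1185
pose [0.4531 0.3372 0.1489] -168.72 turn 0.014 rad tx -0.1249 ty -0.3550 tz -0.0011
top
px [272. 130.] n 253 ctr [ 0.6562 -0.0816] short 49.2 long 53.5 shortdir 1.6
px [291. 132.] n 67 ctr [ 0.652  -0.1346] short 28.8 long 54.1 shortdir -79.1
px [251. 134.] n 236 ctr [ 0.6426 -0.02  ] short 45.2 long 46.9 shortdir -80.5
px [190. 137.] n 124 ctr [0.6188 0.156 ] short 29.3 long 63.7 shortdir -86.7
px [232. 137.] n 113 ctr [0.6304 0.0359] short 33.8 long 33.8 shortdir 46.3
px [211. 139.] n 243 ctr [0.6229 0.0972] short 35.6 long 61.5 shortdir 10.8
```

play_rows(
  steps=[
    [[-0.0083,-0.0237,0,0.014],[-0.0083,-0.0237,0,0],[-0.0083,-0.0237,0,0],[-0.0083,-0.0237,0,0],[-0.0083,-0.0237,0,0]],
  ],
)

```text
time: 48.43
ee_pos: [0.5148, 0.2267, 0.1505]
tcp_rot: [-179.5, 0.1, -170.5]
wrist_force: [0.6, 0.5, -3.5]
opening: 0.0152
grasp_force: 49.4
```

play_rows(
  steps=[
    [[-0.0083,-0.0237,0,0],[-0.0083,-0.0237,0,0],[-0.0083,-0.0237,0,0],[-0.0083,-0.0237,0,0],[-0.0083,-0.0237,0,0]],
  ],
)

```text
time: 48.85
ee_pos: [0.5757, 0.1168, 0.1515]
tcp_rot: [-179.5, 0.1, -170.6]
wrist_force: [-0.3, -0.3, -2.6]
opening: 0.015
grasp_force: 49.4
```

play_rows(
  steps=[
    [[-0.0083,-0.0237,0,0],[-0.0083,-0.0237,0,0],[-0.0083,-0.0237,0,0],[-0.0083,-0.0237,0,0],[-0.0083,-0.0237,0,0]],
  ],
)

```text
time: 49.27
ee_pos: [0.6366, 0.007, 0.1525]
tcp_rot: [-179.5, 0.1, -170.6]
wrist_force: [0.1, -0.2, -2.3]
opening: 0.0152
grasp_force: 49.4
```

play_rows(
  steps=[
    [[0,0,0.02,0],[0,0,0.02,0],[0,0,0.015,0],[0,0,0.01,0],[0,0,0,0]],
  ],
)

```text
time: 49.68
ee_pos: [0.6352, 0.0076, 0.0851]
tcp_rot: [-179.6, -0.1, -170.5]
wrist_force: [-1.0, 0.4, -3.0]
opening: 0.0152
grasp_force: 49.4
```

play_rows(
  steps=[
    [[0,0,0,0],[0,0,0,0],[0,0,0,0],[0,0,0,0],[0,0,0,0]],
  ],
)

```text
time: 50.1
ee_pos: [0.637, 0.0078, 0.089]
tcp_rot: [-179.5, 0.2, -170.3]
wrist_force: [0.6, -0.5, -3.3]
opening: 0.0149
grasp_force: 49.4
```

```bash
python3 - <<'E'
from h import *
go(.6406,.0109,.0474,190.5)
c=cam('wrist','w10.png');h=cv2.cvtColor(c['img'],cv2.COLOR_BGR2HSV)
comps(c,(h[...,1]>150)&(h[...,2]>90)&(h[...,0]>16),bot.get_obs()['ee_pos'][2]-.0094,True,20)
E
```

```text
pose [0.637  0.0078 0.089 ] -170.3 turn -0.014 rad tx -0.0041 ty 0.0024 tz 0.0416
px [258. 158.] n 54 ctr [0.5908 0.0032] short 3.2 long 4.2 shortdir 9.8
px [413. 160.] n 42 ctr [0.575  0.0907] short 4.0 long 4.4 shortdir -43.7
px [104. 162.] n 28 ctr [ 0.6063 -0.0837] short 2.4 long 4.2 shortdir 8.0
px [103. 233.] n 250 ctr [ 0.6523 -0.085 ] short 13.9 long 14.7 shortdir 12.0
px [399. 233.] n 258 ctr [0.6202 0.0967] short 13.5 long 14.5 shortdir -68.2
px [200. 236.] n 332 ctr [ 0.641 -0.022] short 14.1 long 14.4 shortdir 10.7
px [303. 235.] n 299 ctr [0.6304 0.0361] short 12.8 long 14.4 shortdir -37.1
```

play_rows(
  steps=[
    [[-0.004,0.0024,0,-0.014],[0,0,0.004,0],[0,0,0.004,0],[0,0,0.004,0],[0,0,0,0]],
  ],
)

```text
time: 50.57
ee_pos: [0.6396, 0.0106, 0.0746]
tcp_rot: [-179.5, 0.0, -169.5]
wrist_force: [0.1, 0.1, -2.9]
opening: 0.0151
grasp_force: 49.5
```

play_rows(
  steps=[
    [[0,0,0,0],[0,0,0,0],[0,0,0,0],[0,0,0,0],[0,0,0,0]],
  ],
)

```text
time: 50.98
ee_pos: [0.6403, 0.0106, 0.0763]
tcp_rot: [-179.5, 0.2, -169.5]
wrist_force: [0.7, -0.2, -3.4]
opening: 0.0152
grasp_force: 49.5
```

```bash
python3 - <<'E'
from h import *
go(.6406,.0109,.0474,190.5)
E
```

```text
pose [0.6403 0.0106 0.0763] -169.49 turn 0.000 rad tx -0.0004 ty 0.0003 tz 0.0289
```

play_rows(
  steps=[
    [[0,0,0.003,0],[0,0,0.002,0],[0,0,0.002,0],[0,0,0.002,0],[0,0,0,0]],
  ],
)

```text
time: 51.4
ee_pos: [0.64, 0.0105, 0.0665]
tcp_rot: [-179.5, 0.1, -169.5]
wrist_force: [1.0, -0.5, -2.8]
opening: 0.0148
grasp_force: 49.5
```

play_rows(
  steps=[
    [[0,0,0.002,0],[0,0,0.002,0],[0,0,0.002,0],[0,0,0,0],[0,0,0,0]],
  ],
)

```text
time: 51.82
ee_pos: [0.6406, 0.0107, 0.0611]
tcp_rot: [-179.5, 0.2, -169.5]
wrist_force: [2.4, 1.2, -3.9]
opening: 0.0152
grasp_force: 49.3
```

play_rows(
  steps=[
    [[0,0,0.002,0],[0,0,0.002,0],[0,0,0.002,0],[0,0,0,0],[0,0,0,0]],
  ],
)

```text
time: 52.23
ee_pos: [0.6412, 0.0109, 0.0554]
tcp_rot: [-179.5, 0.3, -169.5]
wrist_force: [6.5, 3.8, -1.6]
opening: 0.0154
grasp_force: 49.6
```

play_rows(
  steps=[
    [[0,0,0.002,0],[0,0,0.002,0],[0,0,0.001,0],[0,0,0,0],[0,0,0,0]],
  ],
)

```text
time: 52.65
ee_pos: [0.6415, 0.011, 0.0507]
tcp_rot: [-179.5, 0.3, -169.5]
wrist_force: [6.3, 4.0, -1.5]
opening: 0.0148
grasp_force: 49.9
```

play_rows(
  steps=[
    [[0,0,0.001,0],[0,0,0.001,0],[0,0,0,0],[0,0,0,0],[0,0,0,0]],
  ],
)

```text
time: 53.07
ee_pos: [0.6415, 0.0109, 0.0488]
tcp_rot: [-179.5, 0.3, -169.5]
wrist_force: [7.8, 3.6, -0.1]
opening: 0.0149
grasp_force: 50.0
```

play_rows(
  steps=[
    [[0.0005,-0.0005,0.001,0],[0,0,0.001,0],[0,0,0,0],[0,0,0,0],[0,0,0,0]],
  ],
)

```text
time: 53.48
ee_pos: [0.6416, 0.0107, 0.0475]
tcp_rot: [-179.6, 0.4, -169.5]
wrist_force: [8.3, 4.2, 2.7]
opening: 0.0149
grasp_force: 50.5
```

play_rows(
  steps=[
    [[0,0,0,0],[0,0,0,0],[0,0,0,0],[0,0,0,0],[0,0,0,0]],
  ],
  gripper=0.05,
)

```text
time: 53.9
ee_pos: [0.6396, 0.0096, 0.0459]
tcp_rot: [-179.5, 0.1, -169.5]
wrist_force: [-0.2, -0.6, 0.3]
opening: 0.05
grasp_force: 0.0
```

play_rows(
  steps=[
    [[0,0,-0.02,0],[0,0,-0.03,0],[0,0,-0.03,0],[0,0,-0.03,0],[0,0,0,0]],
  ],
)

```text
time: 54.32
ee_pos: [0.6413, 0.0106, 0.163]
tcp_rot: [-179.4, 0.6, -169.5]
wrist_force: [1.4, -0.5, 0.8]
opening: 0.0502
grasp_force: 0.0
```

play_rows(
  steps=[
    [[0,0,0,0],[0,0,0,0],[0,0,0,0],[0,0,0,0],[0,0,0,0]],
  ],
)

```text
time: 54.73
ee_pos: [0.639, 0.0106, 0.1549]
tcp_rot: [-179.5, 0.0, -169.5]
wrist_force: [0.9, -0.1, 0.1]
opening: 0.05
grasp_force: 0.0
```

```bash
python3 - <<'E'
from h import *
c=cam('wrist','w11.png');h=cv2.cvtColor(c['img'],cv2.COLOR_BGR2HSV)
o=bot.get_obs();print(o['ee_pos'],o['tcp_rot'])
comps(c,(h[...,1]>150)&(h[...,2]>90)&(h[...,0]>16),.038,True,20,box=(.55,.72,-.2,.2))
t=cam('top')
go(.60,-.3,.2,100)
E
```

```text
[0.63913507 0.01064402 0.15520517] [-1.79522228e+02  5.82777702e-02 -1.69493640e+02]
px [156. 188.] n 137 ctr [ 0.6573 -0.0806] short 13.9 long 14.5 shortdir 10.1
px [221. 188.] n 149 ctr [ 0.6458 -0.0184] short 13.4 long 14.0 shortdir 10.4
px [285. 188.] n 155 ctr [0.6351 0.0392] short 13.3 long 13.9 shortdir 10.7
px [350. 188.] n 136 ctr [0.6236 0.0999] short 13.7 long 14.2 shortdir 10.4
pose [0.6392 0.0107 0.1554] -169.49 turn 1.580 rad tx -0.2991 ty -0.0926 tz -0.0446
```

View pics/w11.png

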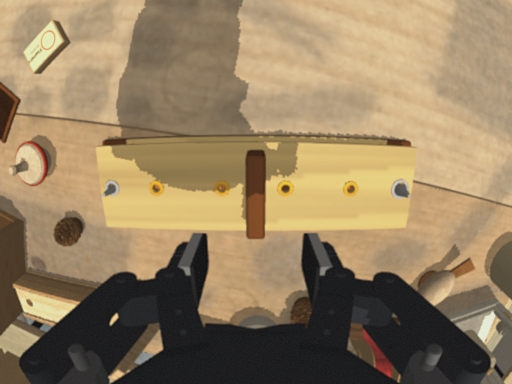

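```bash
python3 - <<'E'
from h import *
t=cam('top'); im=t['img']; h=cv2.cvtColor(im,cv2.COLOR_BGR2HSV)
w=h[130:168,342:384]
for r in w[::2]: print(' '.join('%3d'%v for v in r[::2,2]),'|',' '.join('%3d'%v for v in r[::2,1]))
E
```

```text
139 144 139 137 143 134 139 142 142 141 141 141 139 142 143 143 141 139 132 137 135 | 110 108 112 104 111 107 110 110 111 112 109 109 114 113 114 107 109 110 106 108 104
139 141 134 139 135 139 137 138 140 139 137 136 139 135 136 134 135 136 135 132 134 | 116 110 118 112 115 110 110 115 113 121 117 118 117 121 114 108 111 114 111 112 108
146 139 143 143 143 137 136 138 136 140 135 137 140 138 144 140 135 136 137 134 134 | 108 112 109 112 118 108 111 113 114 111 115 108 107 111 106 109 110 116 101 114 105
135 135 134 137 135 131 133  95 115 132 136 139 134 136 141 136 135 128 127 132 130 | 113 113 114 115 113 115 117 156 129 112 114 114 116 114 110 113 113 116 116 106 112
135 137 134 135 117 105  64  82  84  94 123 141 119 138 152 145 135 136 136 132 134 | 111 110 110 110 111 138 135 165 182 149 120 110 114 142 143 125 113 113 111 110 110
142 133 129 132  95  59  66  79  78  81  82  89  83 155 162 151 137 139 137 136 138 | 111 107 109 112 134 156 166 184 170 167 159 135 154 145 145 149 108 116 106 109 107
138 133 129 128  84  43  84  87  82  82  77  74  86 156 158 130 133 133 138 138 
[... 1429 characters left out ...]
  89  86  91  92  86
143 136 127 110  73  83  54  43  38  44  43  62 105 123 120 126 134 138 139 135 138 |  86  86  84  83 164 197 142 148 141 127 160 148  92  87  83  85  89  89  90  91  91
152 137 130 122 121 111  84  87  48  45  42  72 114 119 124 130 139 144 144 144 147 |  87  93  82  86  91  94 131 176 138 125 146  96  78  88  80  84  90  89  92  87  90
146 142 141 126 125 120 121 107  84  84  62 108 125 125 126 134 134 144 146 145 146 |  91  92  85  89  88  83  80  86 137 170 140  83  84  86  87  86  84  89  94  93  94
144 145 139 133 125 128 126 131 132 124 112 130 132 132 136 137 142 146 147 144 145 |  92  88  84  94  84  86  99  95  91  99  96  84  87  87  86  91  86  87  94  96  91
```

```bash
python3 - <<'E'
from h import *
t=cam('top')
print(pt(t,370,140.3,.134),pt(t,361.3,148,.05))
go(.606,-.345,.19,190.5)
E
```

```text
[ 0.60487079 -0.33991     0.134     ] [ 0.60519632 -0.34168352  0.05      ]
pose [0.6394 0.0107 0.1558] -169.49 turn 0.000 rad tx 0.0976 ty -0.3436 tz -0.0342
```

play_rows(
  steps=[
    [[0.0065,-0.0227,-0.008,0],[0.0065,-0.0227,-0.008,0],[0.0065,-0.0227,-0.008,0],[0.0065,-0.0227,-0.008,0],[0.0065,-0.0227,-0.002,0]],
  ],
  gripper=0.06,
)

```text
time: 55.35
ee_pos: [0.6282, -0.1076, 0.1925]
tcp_rot: [-179.5, 0.2, -169.5]
wrist_force: [0.6, -0.7, 0.1]
opening: 0.0605
grasp_force: 0.0
```

play_rows(
  steps=[
    [[0.0065,-0.0227,0,0],[0.0065,-0.0227,0,0],[0.0065,-0.0227,0,0],[0.0065,-0.0227,0,0],[0.0065,-0.0227,0,0]],
  ],
)

```text
time: 55.77
ee_pos: [0.6166, -0.2253, 0.192]
tcp_rot: [-179.5, 0.1, -169.5]
wrist_force: [0.3, -1.2, 0.0]
opening: 0.0603
grasp_force: 0.0
```

play_rows(
  steps=[
    [[0.0065,-0.0227,0,0],[0.0065,-0.0227,0,0],[0.0065,-0.0227,0,0],[0.0065,-0.0227,0,0],[0.0065,-0.0227,0,0]],
  ],
)

```text
time: 56.18
ee_pos: [0.6053, -0.3428, 0.1927]
tcp_rot: [-179.5, 0.1, -169.5]
wrist_force: [-0.0, -1.4, -0.6]
opening: 0.0599
grasp_force: 0.0
```

play_rows(
  steps=[
    [[0,0,0,0],[0,0,0,0],[0,0,0,0],[0,0,0,0],[0,0,0,0]],
  ],
)

```text
time: 56.6
ee_pos: [0.6059, -0.3406, 0.1931]
tcp_rot: [-179.5, 0.2, -169.4]
wrist_force: [1.1, -0.7, -0.3]
opening: 0.0601
grasp_force: 0.0
```

```bash
python3 - <<'E'
from h import *
c=cam('wrist','w12.png');h=cv2.cvtColor(c['img'],cv2.COLOR_BGR2HSV)
o=bot.get_obs();p=o['ee_pos'];print(p,o['tcp_rot'])
f=foc(c); Rm=rot(c)
def proj(P):
    d=Rm.T@(np.array(P)-c['xyz']); r=np.hypot(d[0],d[1]); th=np.arctan2(r,d[2]); return c['cx']+d[0]/r*th*f, c['cy']+d[1]/r*th*f
u,v=proj((.605,-.341,.135)); u2,v2=proj((.605,-.341,.05)); print('expected top',u,v,'base',u2,v2)
u0,v0=int(u)-40,int(v)-40
w=h[max(0,v0):v0+80:4,u0:u0+80:4]
for r in w: print(' '.join('%3d'%x for x in r[:,2]),'|',' '.join('%3d'%x for x in r[:,1]),'|',' '.join('%2d'%x for x in r[:,0]))
E
```

```text
[ 0.6058521  -0.34069433  0.19305638] [-1.79506394e+02  1.51706207e-01 -1.69427131e+02]
expected top 252.87978136982866 207.77359885997285 base 254.0791038024779 178.20961197148912
221 210 133  90  72  93  96  97  86  86  88  90  95  93  96 139 141 142 138  78 |  99 103 100 164 159 173 167 168 169 166 165 161 164 162 154 176 177 178 176 154 | 18 17 18 11 12 13 13 13 13 13 12 12 12 12 11 13 12 12 13 11
214 208 104  89  89  95  93  96  95  93  87  96  89 131 145 146 138 139 140 144 |  99 104 118 160 158 166 156 170 164 170 161 170 160 175 167 173 177 172 171 172 | 17 17 14 12 13 13 13 12 11 13 12 15 13 12 12 12 12 12 11 12
213 209 133  65  92 115 135  93  94  98 112 117 116 102 137 142 146 140 136 141 |  99  99 180 145 169 177 176 159 163 156 130 131 130 160 171 176 171 177 180 174 | 17 17 12 11 13 13 13 12 13 12 19 19 17 14 11 12 12 12 13 12
212 206 169 133 135 140 142 123  92 104 113 119 117 113 131 136 137 145 145 137 | 101  98  98 173 170 173 171 176 161 125 131 129 126 133 173 171 177 174 172 175 | 17 16 16 12 12 12 12 13 12 19 19 19 19 19 12 11 13 12 12 12
211 214 126 130 130 135
[... 2860 characters left out ...]
8 18 18 17 17 18 17 18 18 18
219 219 220 218 217 217 215 222 217 220 219 221 221 222 224 224 221 218 219 217 |  98  99  97  99 101  99 104 100 100 101  97  93  98 100  97  93  96  99  99 101 | 17 18 18 18 18 17 16 18 17 17 18 17 18 18 17 18 17 17 18 17
214 219 222 215 218 223 218 218 220 219 215 216 217 219 219 217 216 218 218 220 |  97  91  93  94  96  93  91  95  92  98  98  96 102  99 100 101  98  98  97  95 | 17 18 18 17 18 18 18 17 18 17 17 17 17 18 17 17 17 18 17 18
219 218 221 215 217 221 222 214 219 220 217 217 219 220 218 218 220 216 215 214 |  91  92  95  95  94  91  88  92  91  92  92  96  97  97  99  97  99  98  94 100 | 18 17 17 17 17 18 18 16 18 18 18 17 18 17 17 17 17 17 16 16
```

play_rows(
  steps=[
    [[0,0.003,0.01,0],[0,0,0.02,0],[0,0,0.03,0],[0,0,0.03,0],[0,0,0.015,0]],
  ],
)

```text
time: 57.07
ee_pos: [0.6045, -0.3382, 0.084]
tcp_rot: [-179.6, -0.0, -169.4]
wrist_force: [-0.5, -0.4, -0.2]
opening: 0.0598
grasp_force: 0.0
```

play_rows(
  steps=[
    [[0,0,0.01,0],[0,0,0.005,0],[0,0,0,0],[0,0,0,0],[0,0,0,0]],
  ],
)

```text
time: 57.48
ee_pos: [0.6062, -0.3399, 0.0746]
tcp_rot: [-179.4, 0.2, -169.5]
wrist_force: [0.8, -0.5, 0.0]
opening: 0.06
grasp_force: 0.0
```

```bash
python3 - <<'E'
from h import *
c=cam('wrist','w13.png');h=cv2.cvtColor(c['img'],cv2.COLOR_BGR2HSV)
o=bot.get_obs();p=o['ee_pos'];print(p,o['wrist_force'])
for z in(.13,.10):
  u=pt(c,255,230,z,True); 
f=foc(c); Rm=rot(c)
def proj(P):
    d=Rm.T@(np.array(P)-c['xyz']); r=np.hypot(d[0],d[1]); th=np.arctan2(r,d[2]); return np.round((c['cx']+d[0]/r*th*f, c['cy']+d[1]/r*th*f),0)
print('axis top',proj((*p[:2],.135)),'mid',proj((*p[:2],.1)))
for v in range(200,330,8): print(v,' '.join('%3d'%x for x in h[v,200:312:5,2]),'|',' '.join('%2d'%x for x in h[v,200:312:5,0]))
E
```

```text
[ 0.60620091 -0.33996123  0.07451539] [0.48996882 0.569124   0.56320336]
axis top [249. 322.] mid [251. 272.]
200 142  91  96  56 100  99  91  94  92  93  97  97  96  96  94  97  98  97  97  66  59  60 147 | 16 12 12 12 13 12 12 11 11 11 12 12 12 12 11 12 12 12 12  9 13 11 13
208  85  91  63 100 100 103 101  92  91  93  93  93  95  97  98  97  95  97  96  97  98  72  60 | 11 12 13 12 12 13 12 11 12 10 12 12 12 11 12 12 12 12 12 11 12 12 11
216 144  59  99  98  97  97 100 102 100  93  99 113  98  94  93  99 100  98  96  95  97  96  97 | 16 13 12 12 11 12 13 11 12 12 17 19 14 12 12 12 12 12 12 12 12 13 12
224  60  94  95  97  99 102 100  97  98 115 119 123 120 113  92  94  94  98 100  98  95  93  95 | 11 13 12 12 11 12 10 12 11 19 18 17 18 20 12 12 12 12 13 13 12 13 12
232  90  90  91  93  94  96  97  99 107 118 119 123 127 122 117  97  86  91  99  96 101  98 225 | 12 12 11 12 12 12 12 12 19 18 19 19 18 18 18 11 11 12 13 12 13 12 18
240 167  97  91  90  90  93  96 100 110 120 121 127 123 124 120 147 145 139 135 137 186 227 226 | 16 12 12 12 11 13 12 17 18 19 18 18 18 19 18 13 12 11 11 
[... 1157 characters left out ...]
18 16 18 18 18 19 19 18
304 224 225 218 220 222 222 123 126 175 183 190 194 195 199 140 131 179 222 221 222 217 218 218 | 18 18 17 17 18 17 18 18 18 19 18 18 18 19 19 18 17 18 18 17 17 17 17
312 150 144 164 208 216 215 131 176 173 177 185 191 189 186 183 133 220 221 222 221 219 222 225 | 17 16 17 17 17 17 18 18 18 19 18 18 18 18 19 18 17 18 18 18 18 18 18
320 150 141 136 132 136 135 137 170 178 179 178 176 174 174 172 207 221 222 221 221 221 218 219 | 16 17 17 17 16 16 16 19 19 18 18 18 18 18 18 17 18 18 18 18 17 18 17
328 132  43  37  40  33  36  39  38  37  45  87 121  72  33  35  35  36  38  36  37  34 104 208 | 16 12 90 45 90 90 120 120 109 11 16 18 18  0 113 105 120 105 110 113 60 15 17
```

play_rows(
  steps=[
    [[0,0.001,0,0],[0,0,0,0],[0,0,0,0],[0,0,0,0],[0,0,0,0]],
  ],
  gripper=0.01,
  squeeze=60,
)

```text
time: 57.95
ee_pos: [0.6055, -0.3387, 0.0733]
tcp_rot: [-179.5, 0.2, -169.5]
wrist_force: [-0.4, 0.1, 3.9]
opening: 0.0209
grasp_force: 58.5
```

play_rows(
  steps=[
    [[0,0,0,0],[0,0,0,0],[0,0,0,0],[0,0,0,0],[0,0,0,0]],
  ],
)

```text
time: 58.37
ee_pos: [0.6055, -0.3387, 0.0733]
tcp_rot: [-179.5, 0.2, -169.5]
wrist_force: [-0.5, 0.2, 5.2]
opening: 0.0205
grasp_force: 58.6
```

play_rows(
  steps=[
    [[0,0,-0.02,0],[0,0,-0.02,0],[0,0,-0.02,0],[0,0,-0.02,0],[0,0,-0.01,0]],
  ],
)

```text
time: 58.78
ee_pos: [0.6053, -0.3382, 0.1649]
tcp_rot: [-179.4, 0.2, -169.5]
wrist_force: [-0.0, 0.5, 0.1]
opening: 0.0208
grasp_force: 59.0
```

```bash
python3 p.py; python3 -c "
from h import *
go(.6253,.099,.17,190.5)"
```

```text
58.7833 [-29.07  24.14  25.77  91.1   -0.29 -39.58] [ 0.6053 -0.3382  0.1649] [-179.44    0.22 -169.49]
pitch err -0.5321531761850053
pose [ 0.6053 -0.3382  0.1649] -169.49 turn 0.000 rad tx -0.0993 ty 0.4262 tz -0.0051
```

play_rows(
  steps=[
    [[-0.0066,0.0284,0,0],[-0.0066,0.0284,0,0],[-0.0066,0.0284,0,0],[-0.0066,0.0284,0,0],[-0.0066,0.0284,0,0]],
  ],
)

```text
time: 59.2
ee_pos: [0.6111, -0.191, 0.1606]
tcp_rot: [-179.5, 0.1, -169.5]
wrist_force: [0.7, -0.2, -0.1]
opening: 0.0203
grasp_force: 59.1
```

play_rows(
  steps=[
    [[-0.0066,0.0284,0,0],[-0.0066,0.0284,0,0],[-0.0066,0.0284,0,0],[-0.0066,0.0284,0,0],[-0.0066,0.0284,0,0]],
  ],
)

```text
time: 59.62
ee_pos: [0.6177, -0.0453, 0.1596]
tcp_rot: [-179.5, 0.1, -169.5]
wrist_force: [-0.1, -0.2, -1.0]
opening: 0.0206
grasp_force: 59.1
```

play_rows(
  steps=[
    [[-0.0066,0.0284,0,0],[-0.0066,0.0284,0,0],[-0.0066,0.0284,0,0],[-0.0066,0.0284,0,0],[-0.0066,0.0284,0,0]],
  ],
)

```text
time: 60.03
ee_pos: [0.6243, 0.1003, 0.1584]
tcp_rot: [-179.5, 0.1, -169.5]
wrist_force: [0.4, -0.5, -0.4]
opening: 0.0207
grasp_force: 59.1
```

play_rows(
  steps=[
    [[0,0,0.02,0],[0,0,0.02,0],[0,0,0.01,0],[0,0,0,0],[0,0,0,0]],
  ],
)

```text
time: 60.45
ee_pos: [0.6244, 0.0982, 0.1089]
tcp_rot: [-179.5, 0.1, -169.5]
wrist_force: [-0.1, -0.2, -0.7]
opening: 0.0204
grasp_force: 59.1
```

play_rows(
  steps=[
    [[0,0,0,0],[0,0,0,0],[0,0,0,0],[0,0,0,0],[0,0,0,0]],
  ],
)

```text
time: 60.87
ee_pos: [0.6251, 0.0985, 0.1099]
tcp_rot: [-179.5, 0.2, -169.5]
wrist_force: [0.3, -0.4, -0.5]
opening: 0.0202
grasp_force: 59.1
```

```bash
python3 - <<'E'
from h import *
go(.6253,.099,.10,190.5)
c=cam('wrist','w14.png');h=cv2.cvtColor(c['img'],cv2.COLOR_BGR2HSV)
o=bot.get_obs();p=o['ee_pos']; a=np.radians(o['tcp_rot'][2])
r=comps(c,(h[...,1]>150)&(h[...,2]>90)&(h[...,0]>16),.038,True,20,box=(.55,.72,-.2,.2))
f=foc(c); Rm=rot(c)
def proj(P):
    d=Rm.T@(np.array(P)-c['xyz']); r=np.hypot(d[0],d[1]); th=np.arctan2(r,d[2]); return np.round((c['cx']+d[0]/r*th*f, c['cy']+d[1]/r*th*f),0)
print('point should be at',proj((p[0],p[1],p[2]-.0693)),'ferrule',proj((p[0],p[1],p[2]-.02)),'bush',proj((.6253,.099,.038)))
for v in range(160,270,6): print(v,' '.join('%3d'%x for x in h[v,222:290:3,2]),'|',' '.join('%3d'%x for x in h[v,222:290:3,1]))
E
```

```text
pose [0.6251 0.0985 0.1099] -169.5 turn -0.000 rad tx -0.0003 ty 0.0004 tz 0.0099
px [ 54. 199.] n 117 ctr [ 0.657  -0.0813] short 13.6 long 14.2 shortdir 86.5
px [111. 200.] n 155 ctr [ 0.6457 -0.0185] short 13.6 long 14.5 shortdir -88.7
px [176. 201.] n 183 ctr [0.6353 0.0382] short 13.3 long 14.2 shortdir 10.6
px [255. 200.] n 173 ctr [0.6236 0.0995] short 12.9 long 13.8 shortdir 10.6
px [254. 222.] n 114 ctr [0.6417 0.102 ] short 8.6 long 19.0 shortdir 10.6
point should be at [253. 204.] ferrule [252. 231.] bush [254. 203.]
160 162 160 160 160 161 161 162 159 161 161 162 160 160 162 160 158 159 158 173 232 232 191 159 | 118 118 116 116 116 114 113 120 117 116 116 121 116 116 118 116 119 118 119 114 114 119 115
166 164 165 165 164 164 164 163 163 165 165 164 162 162 163 162 162 162 162 161 162 161 161 162 | 117 116 116 115 115 115 117 119 117 117 118 116 116 117 118 120 118 116 119 116 114 116 115
172 157 160 158 157 158 159 158 156 159 156 157 157 156 156 157 158 157 157 156 158 157 156 155 | 117 115 119 117 119 119 116 118 117 116 115 117 119 118 117 115 117 115 114 115 115 114 
[... 2343 characters left out ...]
 114 112 112 108  32  27  87  92  95 |  16  16   7  36  98 125 129 131 126 125 130 132 132 129 127 130 130 127  64  38  15  17  16
256  96  95  35  30  84 100 105 109 111 113 115 118 117 115 115 114 110 110  61  31  61  94  92 |  16  19   7  26 109 128 126 129 126 133 131 130 124 131 129 125 130 127  96  25  17  16  17
262  93  89  30  28  99 102 104 111 113 113 117 116 119 116 115 113 112 108  92  25  28  92  93 |  16  17  17  36 129 123 130 129 129 129 131 132 129 132 131 131 130 123 127  41  18  14  16
268  90 138  43  37 102 101 107 112 112 113 117 119 116 116 117 115 112 107 109  32  51 145  64 |  17  18  12  62 125 126 126 125 132 131 133 126 132 132 124 129 125 131 126  16   5  16  12
```

play_rows(
  steps=[
    [[0.0005,0.0007,0.002,0],[0,0,0.002,0],[0,0,0.002,0],[0,0,0.001,0],[0,0,0,0]],
  ],
)

```text
time: 61.33
ee_pos: [0.624, 0.0991, 0.1019]
tcp_rot: [-179.5, 0.1, -169.5]
wrist_force: [0.6, 0.7, -0.9]
opening: 0.0203
grasp_force: 59.1
```

play_rows(
  steps=[
    [[0,0,0.001,0],[0,0,0.001,0],[0,0,0.001,0],[0,0,0,0],[0,0,0,0]],
  ],
)

```text
time: 61.75
ee_pos: [0.6242, 0.0991, 0.0993]
tcp_rot: [-179.5, 0.1, -169.5]
wrist_force: [0.8, 0.1, -1.0]
opening: 0.0205
grasp_force: 59.1
```

play_rows(
  steps=[
    [[0,0,0.001,0],[0,0,0.001,0],[0,0,0,0],[0,0,0,0],[0,0,0,0]],
  ],
)

```text
time: 62.17
ee_pos: [0.6245, 0.0991, 0.0979]
tcp_rot: [-179.5, 0.2, -169.5]
wrist_force: [-1.1, -1.0, 4.5]
opening: 0.0206
grasp_force: 59.6
```

play_rows(
  steps=[
    [[0,0,0,0],[0,0,0,0],[0,0,0,0],[0,0,0,0],[0,0,-0.01,0]],
  ],
)

```text
time: 62.58
ee_pos: [0.6232, 0.099, 0.1054]
tcp_rot: [-179.5, -0.1, -169.5]
wrist_force: [-0.1, -0.2, -1.7]
opening: 0.0205
grasp_force: 59.3
```

play_rows(
  steps=[
    [[0,0,-0.025,0],[0,0,-0.025,0],[0,-0.02,0,0],[0,-0.02,0,0],[0,-0.02,0,0]],
  ],
)

```text
time: 63.0
ee_pos: [0.6351, 0.0402, 0.1585]
tcp_rot: [-179.5, 0.2, -169.4]
wrist_force: [0.4, -0.2, -1.2]
opening: 0.0206
grasp_force: 59.1
```

play_rows(
  steps=[
    [[0,-0.02,0,0],[0,-0.02,0,0],[0,-0.02,0,0],[0,0,0.02,0],[0,0,0.02,0]],
  ],
)

```text
time: 63.42
ee_pos: [0.6468, -0.0201, 0.1191]
tcp_rot: [-179.5, 0.3, -169.6]
wrist_force: [-0.4, -0.1, -1.6]
opening: 0.0203
grasp_force: 59.1
```

play_rows(
  steps=[
    [[0,0,0.008,0],[0,0,0,0],[0,0,0,0],[0,0,0,0],[0,0,0,0]],
  ],
)

```text
time: 63.83
ee_pos: [0.6466, -0.0185, 0.1119]
tcp_rot: [-179.5, 0.2, -169.5]
wrist_force: [0.3, 0.0, -1.3]
opening: 0.0205
grasp_force: 59.1
```

```bash
python3 - <<'E'
from h import *
go(.6247+.1200*.1822,.0991-.12*.9833,.099,190.5)
c=cam('wrist');h=cv2.cvtColor(c['img'],cv2.COLOR_BGR2HSV)
comps(c,(h[...,1]>150)&(h[...,2]>90)&(h[...,0]>16),.038,True,20,box=(.55,.72,-.2,.2))
m=blankmask(h)
E
```

```text
pose [ 0.6466 -0.0185  0.1119] -169.47 turn 0.001 rad tx 0.0001 ty -0.0003 tz 0.0129
px [174. 200.] n 175 ctr [ 0.6572 -0.0807] short 13.3 long 13.7 shortdir -84.0
px [254. 199.] n 178 ctr [ 0.6453 -0.0184] short 13.0 long 13.9 shortdir 10.6
px [328. 201.] n 200 ctr [0.6351 0.0392] short 13.9 long 14.3 shortdir -75.5
px [399. 200.] n 159 ctr [0.6241 0.1003] short 13.2 long 14.7 shortdir 9.6
px [254. 223.] n 118 ctr [ 0.6642 -0.0145] short 8.6 long 19.9 shortdir 10.7
```

Bush at the same image place as before (254,199), so lower.

play_rows(
  steps=[
    [[0,0,0.002,0],[0,0,0.002,0],[0,0,0.002,0],[0,0,0.002,0],[0,0,0.001,0]],
  ],
)

```text
time: 64.3
ee_pos: [0.6459, -0.0189, 0.1009]
tcp_rot: [-179.5, 0.1, -169.5]
wrist_force: [0.2, 0.2, -0.9]
opening: 0.0203
grasp_force: 59.1
```

play_rows(
  steps=[
    [[0,0,0.001,0],[0,0,0.001,0],[0,0,0.001,0],[0,0,0,0],[0,0,0,0]],
  ],
)

```text
time: 64.72
ee_pos: [0.6462, -0.0189, 0.0986]
tcp_rot: [-179.5, 0.2, -169.5]
wrist_force: [-0.8, 0.2, 1.9]
opening: 0.0199
grasp_force: 59.3
```

play_rows(
  steps=[
    [[0,0,0.001,0],[0,0,0.001,0],[0,0,0,0],[0,0,0,0],[0,0,0,0]],
  ],
)

```text
time: 65.13
ee_pos: [0.6465, -0.0189, 0.0975]
tcp_rot: [-179.5, 0.2, -169.5]
wrist_force: [-1.3, 1.1, 6.4]
opening: 0.0208
grasp_force: 60.0
```

play_rows(
  steps=[
    [[0,0,0,0],[0,0,0,0],[0,0,0,0],[0,0,-0.01,0],[0,0,-0.02,0]],
  ],
)

```text
time: 65.55
ee_pos: [0.6448, -0.0187, 0.1244]
tcp_rot: [-179.6, -0.1, -169.5]
wrist_force: [-0.8, -0.1, -1.1]
opening: 0.0208
grasp_force: 59.2
```

play_rows(
  steps=[
    [[0,-0.021,0,0],[0,-0.021,0,0],[0,-0.021,0,0],[0,0,0.01,0],[0,0,0.008,0]],
  ],
)

```text
time: 65.97
ee_pos: [0.6577, -0.0816, 0.1086]
tcp_rot: [-179.5, 0.2, -169.6]
wrist_force: [-0.8, 0.1, -1.3]
opening: 0.0203
grasp_force: 59.1
```

play_rows(
  steps=[
    [[0,0,0,0],[0,0,0,0],[0,0,0,0],[0,0,0,0],[0,0,0,0]],
  ],
)

```text
time: 66.38
ee_pos: [0.6577, -0.0802, 0.1095]
tcp_rot: [-179.5, 0.2, -169.5]
wrist_force: [0.6, -0.3, -0.8]
opening: 0.0204
grasp_force: 59.1
```

```bash
python3 - <<'E'
from h import *
go(.6247+.1830*.1822,.0991-.183*.9833,.099,190.5)
c=cam('wrist');h=cv2.cvtColor(c['img'],cv2.COLOR_BGR2HSV)
comps(c,(h[...,1]>150)&(h[...,2]>90)&(h[...,0]>16),.038,True,20,box=(.55,.72,-.2,.2))
E
```

```text
pose [ 0.6577 -0.0802  0.1095] -169.45 turn 0.001 rad tx -0.0002 ty -0.0006 tz 0.0105
px [253. 201.] n 174 ctr [ 0.6567 -0.0807] short 13.3 long 14.0 shortdir 17.4
px [334. 202.] n 196 ctr [ 0.6457 -0.0181] short 13.2 long 14.0 shortdir 10.5
px [403. 202.] n 102 ctr [0.635  0.0417] short 9.9 long 14.0 shortdir -79.2
px [457. 201.] n 115 ctr [0.6239 0.1008] short 13.4 long 14.1 shortdir -65.4
px [254. 222.] n 111 ctr [ 0.6742 -0.0768] short 8.5 long 18.9 shortdir 10.7
```

play_rows(
  steps=[
    [[0,-0.0006,0.002,0],[0,0,0.002,0],[0,0,0.002,0],[0,0,0.001,0],[0,0,0.001,0]],
  ],
)

```text
time: 66.85
ee_pos: [0.6576, -0.0814, 0.1006]
tcp_rot: [-179.5, 0.1, -169.5]
wrist_force: [0.4, -0.3, -0.4]
opening: 0.0204
grasp_force: 59.1
```

play_rows(
  steps=[
    [[0,0,0.001,0],[0,0,0.001,0],[0,0,0.001,0],[0,0,0,0],[0,0,0,0]],
  ],
)

```text
time: 67.27
ee_pos: [0.6579, -0.0815, 0.0983]
tcp_rot: [-179.5, 0.2, -169.5]
wrist_force: [-0.9, 0.3, 2.8]
opening: 0.0205
grasp_force: 59.4
```

play_rows(
  steps=[
    [[0,0,0.001,0],[0,0,0,0],[0,0,0,0],[0,0,0,0],[0,0,0,0]],
  ],
)

```text
time: 67.68
ee_pos: [0.658, -0.0815, 0.0977]
tcp_rot: [-179.5, 0.2, -169.5]
wrist_force: [-0.8, 0.5, 4.8]
opening: 0.0204
grasp_force: 59.8
```

play_rows(
  steps=[
    [[0,0,0,0],[0,0,-0.01,0],[0,0,-0.02,0],[0,0,-0.02,0],[0,0,-0.025,0]],
  ],
)

```text
time: 68.1
ee_pos: [0.6568, -0.0808, 0.1719]
tcp_rot: [-179.5, 0.0, -169.5]
wrist_force: [-0.3, 0.4, -0.5]
opening: 0.0207
grasp_force: 59.1
```

play_rows(
  steps=[
    [[0.0098,-0.0243,0,0],[0.0098,-0.0243,0,0],[0.0098,-0.0243,0,0],[0.0098,-0.0243,0,0],[0.0098,-0.0243,0,0]],
  ],
)

```text
time: 68.52
ee_pos: [0.631, -0.2103, 0.1733]
tcp_rot: [-179.5, 0.1, -169.5]
wrist_force: [-0.0, 0.3, -0.7]
opening: 0.0208
grasp_force: 59.1
```

play_rows(
  steps=[
    [[0.0098,-0.0243,0,0],[0.0098,-0.0243,0,0],[0.0098,-0.0243,0,0],[0.0098,-0.0243,0,0],[0.0098,-0.0243,0,0]],
  ],
)

```text
time: 68.93
ee_pos: [0.605, -0.3388, 0.1741]
tcp_rot: [-179.5, 0.1, -169.5]
wrist_force: [0.4, 0.2, -1.0]
opening: 0.0204
grasp_force: 59.1
```

play_rows(
  steps=[
    [[0,0,0.015,0],[0,0,0.015,0],[0,0,0.005,0],[0,0,0,0],[0,0,0,0]],
  ],
)

```text
time: 69.35
ee_pos: [0.6055, -0.3376, 0.1392]
tcp_rot: [-179.5, 0.1, -169.5]
wrist_force: [0.9, -0.3, -0.4]
opening: 0.0204
grasp_force: 59.1
```

play_rows(
  steps=[
    [[0,0,0,0],[0,0,0,0],[0,0,0,0],[0,0,0,0],[0,0,0,0]],
  ],
)

```text
time: 69.77
ee_pos: [0.6056, -0.3379, 0.1391]
tcp_rot: [-179.5, 0.2, -169.5]
wrist_force: [-0.9, 0.1, -0.5]
opening: 0.0208
grasp_force: 59.1
```

```bash
python3 - <<'E'
from h import *
go(.6055,-.3387,.0733,190.5)
E
```

```text
pose [ 0.6056 -0.3379  0.1391] -169.48 turn 0.000 rad tx 0.0003 ty -0.0008 tz 0.0658
```

play_rows(
  steps=[
    [[0.0003,-0.0008,0.008,0],[0,0,0.008,0],[0,0,0.006,0],[0,0,0.004,0],[0,0,0.002,0]],
  ],
)

```text
time: 70.18
ee_pos: [0.605, -0.3388, 0.1093]
tcp_rot: [-179.6, 0.1, -169.5]
wrist_force: [-0.1, -0.2, -0.0]
opening: 0.0203
grasp_force: 59.1
```

play_rows(
  steps=[
    [[0,0,0.003,0],[0,0,0.003,0],[0,0,0.003,0],[0,0,0.003,0],[0,0,0,0]],
  ],
)

```text
time: 70.6
ee_pos: [0.6054, -0.339, 0.0981]
tcp_rot: [-179.5, 0.1, -169.5]
wrist_force: [-0.1, -0.3, -0.8]
opening: 0.0206
grasp_force: 59.1
```

Entering freely; go on down to .0735.

play_rows(
  steps=[
    [[0,0,0.004,0],[0,0,0.004,0],[0,0,0.004,0],[0,0,0.003,0],[0,0,0.002,0]],
  ],
)

```text
time: 71.02
ee_pos: [0.6054, -0.3391, 0.0811]
tcp_rot: [-179.5, 0.1, -169.5]
wrist_force: [0.5, 0.0, 0.6]
opening: 0.0205
grasp_force: 59.1
```

play_rows(
  steps=[
    [[0,0,0.003,0],[0,0,0.002,0],[0,0,0.001,0],[0,0,0,0],[0,0,0,0]],
  ],
)

```text
time: 71.43
ee_pos: [0.6056, -0.3393, 0.0758]
tcp_rot: [-179.5, 0.1, -169.5]
wrist_force: [-0.3, -0.8, -0.6]
opening: 0.0209
grasp_force: 59.1
```

play_rows(
  steps=[
    [[0,0,0.001,0],[0,0,0.0005,0],[0,0,0,0],[0,0,0,0],[0,0,0,0]],
  ],
)

```text
time: 71.85
ee_pos: [0.6057, -0.3393, 0.0744]
tcp_rot: [-179.5, 0.1, -169.5]
wrist_force: [0.2, 0.8, -0.6]
opening: 0.0205
grasp_force: 59.1
```

play_rows(
  steps=[
    [[0,0,0,0],[0,0,0,0],[0,0,0,0],[0,0,0,0],[0,0,0,0]],
  ],
  gripper=0.06,
)

```text
time: 72.27
ee_pos: [0.6057, -0.3393, 0.0744]
tcp_rot: [-179.5, 0.1, -169.5]
wrist_force: [0.3, -1.5, -0.4]
opening: 0.0599
grasp_force: 0.0
```

play_rows(
  steps=[
    [[0,0,-0.02,0],[0,0,-0.025,0],[0,0,-0.025,0],[0,0,-0.025,0],[0,0,-0.02,0]],
  ],
)

```text
time: 72.68
ee_pos: [0.6053, -0.3384, 0.1916]
tcp_rot: [-179.5, 0.2, -169.5]
wrist_force: [0.8, -0.9, 0.1]
opening: 0.0601
grasp_force: 0.0
```

play_rows(
  steps=[
    [[0,0,0,0],[0,0,0,0],[0,0,0,0],[0,0,0,0],[0,0,0,0]],
  ],
)

```text
time: 73.1
ee_pos: [0.6048, -0.3382, 0.1879]
tcp_rot: [-179.6, 0.0, -169.5]
wrist_force: [0.6, 0.8, -1.0]
opening: 0.0596
grasp_force: 0.0
```

```bash
python3 - <<'E'
from h import *
c=cam('wrist','w15.png');h=cv2.cvtColor(c['img'],cv2.COLOR_BGR2HSV); h0=cv2.cvtColor(cv2.imread('pics/w12.png'),cv2.COLOR_BGR2HSV)
for H in(h0,h):
  m=(H[...,1]>118)&(H[...,1]<145)&(H[...,0]>15)&(H[...,2]>95); m[:160]=0;m[225:]=0;m[:,:225]=0;m[:,290:]=0
  n,l,s,ce=cv2.connectedComponentsWithStats(m.astype(np.uint8)); i=1+s[1:,4].argmax(); print(s[i],ce[i])
print(bot.get_obs()['ee_pos'])
go(.641,.0108,.16,190.5)
E
```

```text
[242 173  29  46 995] [256.19497487 196.1718593 ]
[ 239  176   30   47 1049] [253.53098189 199.26406101]
[ 0.60487236 -0.33818401  0.18808452]
pose [ 0.6049 -0.3382  0.1881] -169.49 turn 0.000 rad tx -0.0991 ty 0.3366 tz 0.0281
```

play_rows(
  steps=[
    [[-0.0066,0.0224,0,0],[-0.0066,0.0224,0,0],[-0.0066,0.0224,0,0],[-0.0066,0.0224,0,0],[-0.0066,0.0224,0,0]],
  ],
)

```text
time: 73.57
ee_pos: [0.617, -0.2211, 0.1878]
tcp_rot: [-179.5, 0.1, -169.5]
wrist_force: [0.3, 0.2, 1.1]
opening: 0.0601
grasp_force: 0.0
```

play_rows(
  steps=[
    [[-0.0066,0.0224,0,0],[-0.0066,0.0224,0,0],[-0.0066,0.0224,0,0],[-0.0066,0.0224,0,0],[-0.0066,0.0224,0,0]],
  ],
)

```text
time: 73.98
ee_pos: [0.629, -0.1049, 0.187]
tcp_rot: [-179.5, 0.1, -169.5]
wrist_force: [-0.9, -0.2, 0.3]
opening: 0.0602
grasp_force: 0.0
```

play_rows(
  steps=[
    [[-0.0066,0.0224,0,0],[-0.0066,0.0224,0,0],[-0.0066,0.0224,0,0],[-0.0066,0.0224,0,0],[-0.0066,0.0224,0,0]],
  ],
)

```text
time: 74.4
ee_pos: [0.641, 0.0112, 0.1861]
tcp_rot: [-179.5, 0.1, -169.5]
wrist_force: [0.3, 0.2, -0.1]
opening: 0.0599
grasp_force: 0.0
```

play_rows(
  steps=[
    [[0,0,0.03,0],[0,0,0.03,0],[0,0,0.02,0],[0,0,0.01,0],[0,0,0,0]],
  ],
)

```text
time: 74.82
ee_pos: [0.6401, 0.0093, 0.0937]
tcp_rot: [-179.6, -0.1, -169.5]
wrist_force: [-1.2, -0.0, 0.3]
opening: 0.0598
grasp_force: 0.0
```

play_rows(
  steps=[
    [[0,0,0,0],[0,0,0,0],[0,0,0,0],[0,0,0,0],[0,0,0,0]],
  ],
)

```text
time: 75.23
ee_pos: [0.6421, 0.0093, 0.0977]
tcp_rot: [-179.5, 0.2, -169.5]
wrist_force: [-0.2, 0.1, -0.9]
opening: 0.0601
grasp_force: 0.0
```

```bash
python3 - <<'E'
from h import *
go(.6413,.0107,.0474,190.5)
c=cam('wrist');h=cv2.cvtColor(c['img'],cv2.COLOR_BGR2HSV)
comps(c,(h[...,1]>150)&(h[...,2]>90)&(h[...,0]>16),.038,True,20,box=(.55,.72,-.2,.2))
E
```

```text
pose [0.6421 0.0093 0.0977] -169.5 turn 0.000 rad tx 0.0005 ty 0.0016 tz 0.0503
px [135. 205.] n 185 ctr [ 0.6571 -0.0807] short 14.2 long 14.3 shortdir -58.5
px [215. 206.] n 213 ctr [ 0.6458 -0.0184] short 13.6 long 14.4 shortdir 55.2
px [295. 206.] n 226 ctr [0.6351 0.0386] short 14.0 long 14.1 shortdir 10.5
px [374. 206.] n 196 ctr [0.6241 0.1002] short 13.7 long 14.6 shortdir -30.7
```

play_rows(
  steps=[
    [[0,0.0016,0.015,0],[0,0,0.015,0],[0,0,0.01,0],[0,0,0.006,0],[0,0,0.002,0]],
  ],
)

```text
time: 75.7
ee_pos: [0.641, 0.0105, 0.0475]
tcp_rot: [-179.5, 0.0, -169.5]
wrist_force: [0.2, -0.3, -0.3]
opening: 0.0602
grasp_force: 0.0
```

play_rows(
  steps=[
    [[0,0,0,0],[0,0,0,0],[0,0,0,0],[0,0,0,0],[0,0,0,0]],
  ],
  gripper=0.005,
  squeeze=50,
)

```text
time: 76.12
ee_pos: [0.6421, 0.0107, 0.0497]
tcp_rot: [-179.5, 0.2, -169.5]
wrist_force: [-0.1, -0.4, 3.1]
opening: 0.0147
grasp_force: 49.5
```

play_rows(
  steps=[
    [[0,0,0,0],[0,0,0,0],[0,0,0,0],[0,0,0,0],[0,0,0,0]],
  ],
)

```text
time: 76.53
ee_pos: [0.6421, 0.0107, 0.0497]
tcp_rot: [-179.5, 0.2, -169.5]
wrist_force: [1.2, 0.7, 5.6]
opening: 0.0152
grasp_force: 49.6
```

```bash
python3 - <<'E'
from h import *
go(.6413,.0107,.0474,190.5)
t=cam('top'); h=cv2.cvtColor(t['img'],cv2.COLOR_BGR2HSV)
w=h[138:255:6,100:190:5]
for r in w: print(' '.join('%3d'%x for x in r[:,2]),'|',' '.join('%3d'%x for x in r[:,1]))
E
```

```text
pose [0.6421 0.0107 0.0497] -169.49 turn 0.000 rad tx 0.0007 ty 0.0001 tz 0.0023
129 138 140 144 143 136 131 124 118 129 137 146 139 142 144 142 139 114 |  99 102 107 108 109 111  90  95  91  99 101 110 110 113 108 108 112 112
141 135 145 147 140 140 129 114 103 100 107 103 109 110 126 132 145 138 |  92  91  88  87  95  95  97 101 106 102 102 114 112 111 111 108 111 118
127 126 136 152 146 131 121 127 138 153 157 156 155 161 153 146 151 150 |  78  81  88  92  86  80  80  84  83  92  93  95  94  92  90 100  93  93
128 127 145 148 135 128 129 130 145 149 145 146 153 151 155 150 148 156 |  78  76  91  86  85  74  75  86  88  91  93  91  97  91  95  95  93  93
124 125 139 145 138 135 136 150 149 159 161 153 151 148 152 156 150 151 |  80  82  84  91  79  79  83  85  91  87  89  93  91  90  87  92  92  93
131 134 140 143 153 145 153 148 149 153 153 149 154 149 151 154 157 156 |  88  84  87  82  88  79  88  90  94  85  93  91  94  92  91  96  91  90
120 119 121 127 125 120 127 133 132 134 139 138 137 140 143 145 149 148 |  74  75  78  84  78  85  80  82  79  84  81  89  89  89  96  93  92  
[... 1200 characters left out ...]
26 120 119 118 114 118 122 120 111 120 144 |  78  75  84  86  82  79  84  85  79  81  84  83  80  77  79  55  66  92
142 141 140 140 137 138 135 136 132 131 127 126 121 125  76 137  95 144 |  86  87  89  91  89  87  87  88  89  86  84  79  82  84  47  91   8  96
145 153 155 148 149 149 145 144 140 140 142 145 151 137 104 124 105 133 |  93  92  90  88  91  89  88  87  91  87  83  86  88  76  66 134 109 157
158 158 156 153 159 155 156 151 153 156 156 160 149 109  96 107 131 116 |  90  92  90  90  90  90  90  91  83  85  88  88  86  19 133  93 160 163
154 159 162 160 156 153 148 153 151 152 152 145 150 124 154 152 151 107 |  91  88  88  91  90  90  90  95  91  92  91  88  93 140  91  84  90 155
```

play_rows(
  steps=[
    [[0,0,-0.003,0],[0,0,-0.005,0],[0,0,-0.005,0],[0,0,-0.006,0],[0,0,-0.006,0]],
  ],
)

```text
time: 77.0
ee_pos: [0.6409, 0.0105, 0.0737]
tcp_rot: [-179.5, 0.1, -169.5]
wrist_force: [-0.6, 0.2, -2.4]
opening: 0.015
grasp_force: 49.3
```

play_rows(
  steps=[
    [[0,0,-0.01,0],[0,0,-0.02,0],[0,0,-0.02,0],[0,0,-0.02,0],[0,0,-0.01,0]],
  ],
)

```text
time: 77.42
ee_pos: [0.6416, 0.0113, 0.1571]
tcp_rot: [-179.5, 0.3, -169.5]
wrist_force: [0.4, 0.6, -2.1]
opening: 0.0151
grasp_force: 49.5
```

play_rows(
  steps=[
    [[0.0084,0.0236,0,0],[0.0084,0.0236,0,0],[0.0084,0.0236,0,0],[0.0084,0.0236,0,0],[0.0084,0.0236,0,0]],
  ],
)

```text
time: 77.83
ee_pos: [0.5775, 0.1204, 0.1526]
tcp_rot: [-179.5, 0.1, -169.5]
wrist_force: [-0.2, 0.0, -2.6]
opening: 0.0152
grasp_force: 49.5
```

play_rows(
  steps=[
    [[0.0084,0.0236,0,0],[0.0084,0.0236,0,0],[0.0084,0.0236,0,0],[0.0084,0.0236,0,0],[0.0084,0.0236,0,0]],
  ],
)

```text
time: 78.25
ee_pos: [0.5146, 0.2289, 0.1515]
tcp_rot: [-179.5, 0.1, -169.5]
wrist_force: [-0.0, -0.1, -3.2]
opening: 0.0149
grasp_force: 49.5
```

play_rows(
  steps=[
    [[0.0084,0.0236,0,0],[0.0084,0.0236,0,0],[0.0084,0.0236,0,0],[0.0084,0.0236,0,0],[0.0084,0.0236,0,0]],
  ],
)

```text
time: 78.67
ee_pos: [0.4519, 0.3373, 0.1505]
tcp_rot: [-179.5, 0.1, -169.5]
wrist_force: [0.4, 0.5, -1.8]
opening: 0.0154
grasp_force: 49.5
```

play_rows(
  steps=[
    [[0,0,0,0.119],[0,0,0,0.119],[0,0,0,0.119],[0,0,0,0.119],[0,0,0,0.119]],
  ],
)

```text
time: 79.08
ee_pos: [0.4525, 0.3364, 0.1504]
tcp_rot: [-179.7, 0.4, 156.1]
wrist_force: [-0.3, -0.1, -2.7]
opening: 0.0153
grasp_force: 49.6
```

play_rows(
  steps=[
    [[0,0,0,0.119],[0,0,0,0.119],[0,0,0,0.119],[0,0,0,0.119],[0,0,0,0.119]],
  ],
)

```text
time: 79.5
ee_pos: [0.4526, 0.3363, 0.1504]
tcp_rot: [-179.9, 0.5, 122.0]
wrist_force: [-0.5, -0.2, -2.7]
opening: 0.0145
grasp_force: 49.6
```

play_rows(
  steps=[
    [[0,0,0,0.119],[0,0,0,0.119],[0,0,0,0.119],[0,0,0,0.119],[0,0,0,0.119]],
  ],
)

```text
time: 79.92
ee_pos: [0.4526, 0.3363, 0.1504]
tcp_rot: [179.8, 0.5, 87.9]
wrist_force: [0.0, 1.1, -3.1]
opening: 0.0148
grasp_force: 49.6
```

play_rows(
  steps=[
    [[0,0,0,0],[0,0,0,0],[0,0,0,0],[0,0,0,0],[0,0,0,0]],
  ],
)

```text
time: 80.33
ee_pos: [0.4526, 0.3364, 0.1503]
tcp_rot: [179.8, 0.5, 88.3]
wrist_force: [-0.5, 0.1, -3.1]
opening: 0.0151
grasp_force: 49.6
```

```bash
python3 - <<'E'
from h import *
go(.4542,.3366,.0177,87.9)
t=cam('top'); h=cv2.cvtColor(t['img'],cv2.COLOR_BGR2HSV)
m=(h[...,1]>150)&(abs(h[...,0].astype(int)-13)<4)&(h[...,2]>100)
comps(t,m,.03,False,60,box=(.3,.72,-.4,.25))
E
```

```text
pose [0.4526 0.3364 0.1503] 88.34 turn 0.008 rad tx 0.0002 ty 0.0015 tz 0.1326
px [289. 127.] n 130 ctr [ 0.6642 -0.1324] short 29.5 long 79.1 shortdir -78.6
px [272. 130.] n 255 ctr [ 0.6562 -0.0816] short 49.1 long 53.6 shortdir 2.0
px [251. 134.] n 237 ctr [ 0.6425 -0.0198] short 45.6 long 46.9 shortdir -80.5
px [190. 137.] n 131 ctr [0.6189 0.1555] short 30.6 long 66.3 shortdir -79.1
px [232. 137.] n 114 ctr [0.6306 0.0362] short 33.8 long 34.2 shortdir -43.7
px [211. 139.] n 244 ctr [0.6227 0.0969] short 35.5 long 62.3 shortdir 11.9
```

Blanks are unchanged in their nests. Lower the template to the bench.

play_rows(
  steps=[
    [[0,0,0.02,0],[0,0,0.03,0],[0,0,0.03,0],[0,0,0.02,0],[0,0,0.01,0]],
  ],
)

```text
time: 80.8
ee_pos: [0.4518, 0.3346, 0.0371]
tcp_rot: [179.9, 0.6, 88.3]
wrist_force: [0.2, 0.2, -3.2]
opening: 0.0154
grasp_force: 49.5
```

play_rows(
  steps=[
    [[0,0,0.004,0],[0,0,0,0],[0,0,0,0],[0,0,0,0],[0,0,0,0]],
  ],
)

```text
time: 81.22
ee_pos: [0.4538, 0.336, 0.0378]
tcp_rot: [179.7, 0.4, 88.2]
wrist_force: [0.3, 0.5, -2.9]
opening: 0.015
grasp_force: 49.6
```

play_rows(
  steps=[
    [[0,0,0.003,0],[0,0,0.003,0],[0,0,0.003,0],[0,0,0.002,0],[0,0,0,0]],
  ],
)

```text
time: 81.63
ee_pos: [0.4528, 0.3352, 0.0246]
tcp_rot: [179.8, 0.5, 88.2]
wrist_force: [-0.1, 0.8, -2.7]
opening: 0.0152
grasp_force: 49.7
```

play_rows(
  steps=[
    [[0,0,0.002,0],[0,0,0.002,0],[0,0,0.001,0],[0,0,0.001,0],[0,0,0,0]],
  ],
)

```text
time: 82.05
ee_pos: [0.4531, 0.3353, 0.0191]
tcp_rot: [179.8, 0.5, 88.2]
wrist_force: [0.1, -0.3, -2.7]
opening: 0.0147
grasp_force: 49.6
```

play_rows(
  steps=[
    [[0,0,0.001,0],[0,0,0,0],[0,0,0,0],[0,0,0,0],[0,0,0,0]],
  ],
)

```text
time: 82.47
ee_pos: [0.4533, 0.3354, 0.0185]
tcp_rot: [179.7, 0.4, 88.2]
wrist_force: [-0.1, 0.2, -0.9]
opening: 0.0151
grasp_force: 49.9
```

Touching down; release, lift, and check everything.

play_rows(
  steps=[
    [[0,0,0.001,0],[0,0,0,0],[0,0,0,0],[0,0,0,0],[0,0,0,0]],
  ],
)

```text
time: 82.88
ee_pos: [0.4534, 0.3355, 0.0177]
tcp_rot: [179.7, 0.4, 88.2]
wrist_force: [0.9, -2.0, 2.2]
opening: 0.0147
grasp_force: 50.6
```

play_rows(
  steps=[
    [[0,0,0,0],[0,0,0,0],[0,0,0,0],[0,0,0,0],[0,0,0,0]],
  ],
  gripper=0.06,
)

```text
time: 83.3
ee_pos: [0.4531, 0.3354, 0.0171]
tcp_rot: [179.8, 0.5, 88.2]
wrist_force: [-0.7, -0.7, -0.6]
opening: 0.0602
grasp_force: 0.0
```

play_rows(
  steps=[
    [[0,0,-0.02,0],[0,0,-0.03,0],[0,0,-0.035,0],[0,0,-0.035,0],[0,0,-0.02,0]],
  ],
)

```text
time: 83.72
ee_pos: [0.4532, 0.337, 0.1614]
tcp_rot: [179.6, 0.3, 88.2]
wrist_force: [0.6, 0.2, 0.4]
opening: 0.0599
grasp_force: 0.0
```

play_rows(
  steps=[
    [[0,0,0,0],[0,0,0,0],[0,0,0,0],[0,0,0,0],[0,0,0,0]],
  ],
)

```text
time: 84.13
ee_pos: [0.4522, 0.3361, 0.1558]
tcp_rot: [179.9, 0.5, 88.2]
wrist_force: [-0.1, -0.7, -0.6]
opening: 0.0598
grasp_force: 0.0
```

```bash
python3 - <<'E'
from h import *
o=bot.get_obs();print(o['time'],o['ee_pos'],o['wrist_force'])
c=cam('wrist');h=cv2.cvtColor(c['img'],cv2.COLOR_BGR2HSV)
print('bush');comps(c,(h[...,1]>150)&(h[...,2]>100)&(h[...,0]>17),.006,True,20,box=(.3,.6,.25,.4))
t=cam('top'); h=cv2.cvtColor(t['img'],cv2.COLOR_BGR2HSV)
print('top blanks');comps(t,(h[...,1]>150)&(abs(h[...,0].astype(int)-13)<4)&(h[...,2]>100),.03,False,60,box=(.3,.72,-.4,.25))
t0=cv2.imread('pics/top0.png'); d=cv2.absdiff(t0,t['img']).max(2)
for n,(u,v) in dict(match=(330,177),top=(329,131),egg=(393,192),awl=(362,148)).items(): print(n,d[v-14:v+15,u-14:u+15].mean().round(1))
E
```

```text
84.1333 [0.45217052 0.33612957 0.15584696] [-0.08955708 -0.65335983 -0.56247821]
bush
px [225. 176.] n 114 ctr [0.4213 0.3389] short 13.8 long 14.1 shortdir -47.3
px [282. 176.] n 116 ctr [0.4793 0.3371] short 13.8 long 14.1 shortdir 43.5
px [165. 176.] n 106 ctr [0.3577 0.3409] short 13.0 long 13.6 shortdir 87.3
px [341. 176.] n 105 ctr [0.5417 0.3349] short 13.0 long 13.6 shortdir 88.9
top blanks
px [272. 130.] n 255 ctr [ 0.6562 -0.0816] short 49.1 long 53.7 shortdir 2.0
px [251. 134.] n 237 ctr [ 0.6425 -0.0199] short 45.2 long 47.0 shortdir -80.1
px [190. 136.] n 112 ctr [0.624  0.1561] short 31.2 long 54.6 shortdir -79.8
px [232. 137.] n 114 ctr [0.6304 0.0359] short 33.8 long 33.8 shortdir 46.3
px [211. 139.] n 243 ctr [0.623  0.0971] short 35.3 long 62.3 shortdir 11.1
match 4.0
top 4.3
egg 4.0
awl 4.7
```

```bash
python3 -c "
from h import *
print(bot.job_done())"
```

```text
the job is handed in; nothing more can be done
None
```

I handed the job in at about 84 s; no verdict came back, so the following is from my own camera and force checks: three blanks (oblong, square and large round; no small round was there) sit flat in their nests, each was pricked through its bush from left to right, the awl is back in its stand, the template lies flat on the bench, and the match box, spinning top and egg cup show no sign of having moved.

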